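# Count and pack a batch of bottle-mount bases

## Task

Count this batch: with the nest plate empty press the round zero key fully down, then seat every black base, rib up, flat in a pocket of its own outline, and press the square count key and after it the long print key, one key at a time, while all the bases are still seated. Then move all the bases into the yellow tote, standing flat on its floor with ribs up, and last, with everything packed, press the round zero key once more. Press count and print only with bases on the plate and zero only with none on it, hold each key down for a moment, and leave the screwdriver, tape roll and screw box where they are.

Things in the scene. Friction and masses are not known exactly. Their poses are not given: they have to be found in the camera images.
- round_base1: black plastic bottle-mount base: a round foot, 56 mm in diameter and 10 mm thick, with an upright rib in its middle, 36 mm long (along its x axis), 14 mm wide (y), rising to 39 mm above the underside. 60 g. Origin: centre of the underside, z up. Loose; starts on the bench; may be absent.
- round_base2: black plastic bottle-mount base: a round foot, 56 mm in diameter and 10 mm thick, with an upright rib in its middle, 36 mm long (along its x axis), 14 mm wide (y), rising to 39 mm above the underside. 60 g. Origin: centre of the underside, z up. Loose; starts on the bench; may be absent.
- square_base1: black plastic bottle-mount base: a square foot, 46 mm by 46 mm (sides along its x and y) and 10 mm thick, with an upright rib in its middle, 36 mm long (along its x axis), 14 mm wide (y), rising to 39 mm above the underside. 60 g. Origin: centre of the underside, z up. Loose; starts on the bench; may be absent.
- square_base2: black plastic bottle-mount base: a square foot, 46 mm by 46 mm (sides along its x and y) and 10 mm thick, with an upright rib in its middle, 36 mm long (along its x axis), 14 mm wide (y), rising to 39 mm above the underside. 60 g. Origin: centre of the underside, z up. Loose; starts on the bench; may be absent.
- plate: counting scale with an aluminium nest plate on top, 150 mm square, 46 mm high, fixed. Origin: centre of its underside, on the bench. Four pockets 72 mm apart: two round on its -x side, two square on its +x side.
- round_pocket1 (a point): centre of the floor of a round pocket 60 mm in diameter, 7 mm deep; z up. The floor is 39 mm and the plate's top 46 mm above the bench. Axes are the plate's.
- round_pocket2 (a point): centre of the floor of a round pocket 60 mm in diameter, 7 mm deep; z up. The floor is 39 mm and the plate's top 46 mm above the bench. Axes are the plate's.
- square_pocket1 (a point): centre of the floor of a square pocket 50 mm by 50 mm, sides along the point's x and y, 7 mm deep; z up. The floor is 39 mm and the plate's top 46 mm above the bench. Axes are the plate's.
- square_pocket2 (a point): centre of the floor of a square pocket 50 mm by 50 mm, sides along the point's x and y, 7 mm deep; z up. The floor is 39 mm and the plate's top 46 mm above the bench. Axes are the plate's.
- console: grey key console of the scale, 120 mm (x) by 250 mm (y), 30 mm high, fixed; a low display runs along its +x side, three white keys in black housings stand in a row along its y, 80 mm apart, in any order. Origin: centre of the underside.
- zero_key (a joint): travel (m) of the zero key: round white cap, 32 mm in diameter, 0 = up, grows as it is pressed to 0.006 fully down; springs back; fully down takes 5 N
- zero_key_top (a point): centre of the top face of the zero key: round white cap, 32 mm in diameter (about 52 mm above the bench when up), pressed straight down
- count_key (a joint): travel (m) of the count key: square white cap, 32 mm by 32 mm, 0 = up, grows as it is pressed to 0.006 fully down; springs back; fully down takes 5 N
- count_key_top (a point): centre of the top face of the count key: square white cap, 32 mm by 32 mm (about 52 mm above the bench when up), pressed straight down
- print_key (a joint): travel (m) of the print key: long narrow white cap, 18 mm by 50 mm, 0 = up, grows as it is pressed to 0.006 fully down; springs back; fully down takes 5 N
- print_key_top (a point): centre of the top face of the print key: long narrow white cap, 18 mm by 50 mm (about 52 mm above the bench when up), pressed straight down
- tote: shallow open yellow packing tote, 170 mm (x) by 230 mm (y) outside, 45 mm high, walls and floor 5 mm, heavy, fixed. Origin: centre of its underside, on the bench.
- screwdriver: screwdriver lying beyond the work; bystander
- tape_roll: clear tape roll, 90 mm in diameter, 50 mm high; bystander
- screw_box: paper-white box of screws, 90 by 120 mm, 35 mm high; bystander
Not all that is in view belongs to the job. Leave any purple look-alike of the round_base1 alone.

How it is judged:
On the way, in this order (a step that is already met when the one before it is completed fails the run):
1. the zero key is pressed fully down, alone, with all bases still on the bench (value of joint zero_key above 0.004 m and value of joint each of count_key, print_key below 0.001 m and height (world z) of each of round_base1, round_base2, square_base1, square_base2 below 0.02 m), for 0.1 s.
2. every base is seated flat in a pocket of its outline (((horizontal distance between round_base1 and round_pocket1 below 0.006 m and z of round_base1 in the frame of round_pocket1 below 0.004 m and angle between round_base1's own z axis and vertical below 0.08 rad) or (horizontal distance between round_base1 and round_pocket2 below 0.006 m and z of round_base1 in the frame of round_pocket2 below 0.004 m and angle between round_base1's own z axis and vertical below 0.08 rad)) and ((horizontal distance between round_base2 and round_pocket1 below 0.006 m and z of round_base2 in the frame of round_pocket1 below 0.004 m and angle between round_base2's own z axis and vertical below 0.08 rad) or (horizontal distance between round_base2 and round_pocket2 below 0.006 m and z of round_base2 in the frame of round_pocket2 below 0.004 m and angle between round_base2's own z axis and vertical below 0.08 rad)) and ((horizontal distance between square_base1 and square_pocket1 below 0.006 m and z of square_base1 in the frame of square_pocket1 below 0.004 m and angle between square_base1's own z axis and vertical below 0.08 rad) or (horizontal distance between square_base1 and square_pocket2 below 0.006 m and z of square_base1 in the frame of square_pocket2 below 0.004 m and angle between square_base1's own z axis and vertical below 0.08 rad)) and ((horizontal distance between square_base2 and square_pocket1 below 0.006 m and z of square_base2 in the frame of square_pocket1 below 0.004 m and angle between square_base2's own z axis and vertical below 0.08 rad) or (horizontal distance between square_base2 and square_pocket2 below 0.006 m and z of square_base2 in the frame of square_pocket2 below 0.004 m and angle between square_base2's own z axis and vertical below 0.08 rad))), for 0.2 s.
3. the count key is pressed fully down, alone, with every base seated (all of step 2 and value of joint count_key above 0.004 m and value of joint each of zero_key, print_key below 0.001 m), for 0.1 s.
4. the print key is pressed fully down, alone, with every base seated (all of step 2 and value of joint print_key above 0.004 m and value of joint each of zero_key, count_key below 0.001 m), for 0.1 s.
5. every base stands flat in the tote (x of round_base1 in the frame of tote between -0.08 and 0.08 m and y of round_base1 in the frame of tote between -0.11 and 0.11 m and z of each of round_base1, round_base2, square_base1, square_base2 in the frame of tote below 0.012 m and angle between each of round_base1, round_base2, square_base1, square_base2's own z axis and vertical below 0.15 rad and x of round_base2 in the frame of tote between -0.08 and 0.08 m and y of round_base2 in the frame of tote between -0.11 and 0.11 m and x of square_base1 in the frame of tote between -0.08 and 0.08 m and y of square_base1 in the frame of tote between -0.11 and 0.11 m and x of square_base2 in the frame of tote between -0.08 and 0.08 m and y of square_base2 in the frame of tote between -0.11 and 0.11 m), for 0.2 s.
6. the zero key is pressed fully down again, alone, with every base in the tote (all of step 5 and value of joint zero_key above 0.004 m and value of joint each of count_key, print_key below 0.001 m), for 0.1 s.
At the end, for the whole second after the job is handed in: every base inside the tote, underside less than 12 mm above the bench, rib up, tilt below 0.15 rad, at rest; all keys up. (Seated: within 6 mm of the pocket centre, 4 mm of its floor, tilt below 0.08 rad. Pressed: over 4 mm down.) (all of step 5 and linear speed of each of round_base1, round_base2, square_base1, square_base2 below 0.02 m/s and value of joint each of zero_key, count_key, print_key below 0.001 m); the robot touches nothing.
It fails at once if two keys down at once (value of joint each of zero_key, count_key above 0.003 m or value of joint each of count_key, print_key above 0.003 m or value of joint each of zero_key, print_key above 0.003 m).
It fails at once if the count or print key pressed while no base is on the plate (value of joint any of count_key, print_key above 0.004 m and height (world z) of each of round_base1, round_base2, square_base1, square_base2 below 0.02 m).
It fails at once if the zero key pressed while a base is on the plate (value of joint zero_key above 0.004 m and ((horizontal distance between round_base1 and plate below 0.09 m and height (world z) of round_base1 between 0.03 and 0.055 m) or (horizontal distance between round_base2 and plate below 0.09 m and height (world z) of round_base2 between 0.03 and 0.055 m) or (horizontal distance between square_base1 and plate below 0.09 m and height (world z) of square_base1 between 0.03 and 0.055 m) or (horizontal distance between square_base2 and plate below 0.09 m and height (world z) of square_base2 between 0.03 and 0.055 m))).
It fails at once if a bystander moved more than 30 mm (distance of any of screwdriver, tape_roll, screw_box from where it was at the start of the episode above 0.03 m).
Of round_base1, round_base2, square_base1, square_base2 only 3 to 4 are there at a start; the rules pass over those that are not, and their reading is None.
At some moment in a run one of round_base1, round_base2, square_base1, square_base2 may be knocked a few centimetres aside while the robot is not near it.
It also fails if it takes over 210 s, if anything falls off the work surface, if the arm or the gripper's body presses on something with over 40 N, if the wrist force passes 120 N, or if a joint passes its speed limit or range.

## Robot

A 6-joint arm with a two-finger parallel gripper is mounted at the origin on the work surface. World frame = base frame: x ahead of the robot, y to its left, z up, the work surface at z = 0. Lengths are in m, angles in rad, forces in N, time in s.
With the tool pointing down it reaches from about 0.25 to 0.8 m from the base axis. Payload 3.9 kg.
Tool frame: the origin (TCP) lies on the centre line of the jaws, within the pads' length; the fingertips stand 14 mm ahead of it and the grasp point (between the pads) lies 5 mm behind it (robot.tips_ahead is the distance from the TCP to the fingertips, in m); x points along the fingers, y is the direction in which the jaws open and shut, and the axes are right-handed (so a half turn about x gives the same grasp; the last joint's range is limited). The gripper opens to 85 mm and grips with 20 to 120 N. Pads are 22 mm wide; open, the fingers measure 114 mm over their backs; the gripper's body (76 mm by 85 mm) begins 54 mm behind the grasp point. The pads swing forward as they close: fully open they stand 13 mm farther back than shut.
Start: joints at [1.238, 0.26, -0.138, 1.173, 0, 1.571], TCP at [0.172, 0.496, 0.245] pointing down, gripper open.
Joint ranges: [-2.78, 2.78], [-0.83, 1.72], [-1.28, 1.37], [-1.9, 2.12], [-1.57, 1.48], [-3.14, 3.14]. Speed limits (rad/s): [2.57, 2.57, 3.14, 3.14, 3.14, 3.14].

## Interface

Orientations are given as a unit quaternion [w, x, y, z].
In Python, from station import robot, cams, nets gives the robot as it stands. The module is installed in compiled form; this text tells all that it offers.
- The arm moves only by the tool send_rows, never from a script. Its argument "rows" is a list of rows, each an object with "dp": the shift along the tool's x, y, z in cm, a list of three; "angular": the turn, a rotation vector about the tool's x, y, z in degrees, a list of three; "claw": the opening, from 0 (shut) to 1 (fully open). A call has 1 to 5 rows; each row is the pose to reach, as a shift and turn from the pose commanded when the call began, along the tool's axes at that moment; what a row does not reach only later rows make up. A row lasts 1/10 s, in which the tool goes at most 50 mm and 8.59 degrees, less where a joint would pass 70% of its speed; a pose out of reach is approached as far as the arm can. A call with a gripper value outside its range is refused whole. The fingers move at their own pace and stop on an object; "force" is the grip in N (left out, the last holds). Time passes only in rows, so rows that repeat a pose let the fingers close. It gives the time, the measured TCP pose, the force and the opening at its end, in the units of the state.
- robot.read_state(): the state, without advancing time (a new reading comes with each control period).
- cams.get_image(name): name is "scene" or "side" or "wrist"; returns the picture (384x512x3 uint8, red, green, blue); there is no depth.
- cams.camera_info(name): a dict with "fx", "fy", "cx", "cy" (pixels), "extrinsics" (4x4, takes a point from camera to world coordinates). Camera axes: x right, y up, looking along -z (the intrinsics and any distortion apply to the point x, -y, -z); pixel columns grow to the right and rows downward; lengths in m; the calibration is good to about 2 mm. A picture is of the moment at which its call begins: read the wrist's pose just before it. camera_info takes no time and is no camera call; for the wrist camera it gives the pose at the moment of the call.
- robot.sign_off(): hands the job in, once; it reports no verdict.
Trained networks look in the newest picture that a camera, given by its name, has taken for a name from the list of things; names that differ only in an ending like _2 or _b are one class to them, and where a whole thing is asked for, a point or a joint stands for the part that bears it (a point fixed in the world has none). Each returns a list of dicts, best first, with "confidence" (0 to 1); they miss things now and then, are a little off and sometimes report something else, mostly with a low value. They report only what shows in the picture. A call takes as long as a camera call. They do not tell look-alikes from the thing itself.
- nets.find_in(camera, target): "centre" ([x, y, z] in m, in the coordinates of the camera as it stood for that picture, good to about 4 mm: the middle of the surface that is visible of it).
- nets.trace(camera, target): "mask" (384x512 bool, what is visible of it).
The state is a dict: "t": time; "joint_positions": joint angles; "joint_velocities": joint speeds; "joint_efforts": joint torques, N m; "eef_pos": TCP position; "orientation": TCP orientation; "contact_force": force on the tool from outside, world axes, zero at the start; "torque": the same for the moment, N m; "width": opening from 0.0 (shut) to 1.0 (fully open).
Only numpy, scipy, OpenCV 4.12 (cv2) and the standard library are available. Lean on these libraries where they do the work, as an engineer would, in place of code of your own. Each camera call takes 0.05 s, during which the arm holds its last target.

## Working session

There is one attempt and no reset: what is moved stays moved. The work goes in short steps, Python scripts to look and compute and a tool call to move; the robot and the scene stay as the last step left them, time stands still between calls to the robot, and variables do not carry over. Pictures are saved under pics/ and viewed, and the job is handed in when it is done.

Besides the shell and the picture viewer there is one more tool, called after ">>>" as name(argument=value, ...) on one line, values as JSON. send_rows: Moves the arm, as the interface text tells. Its arguments: {"type":"object","properties":{"rows":{"type":"array"},"force":{"type":"number"}},"required":["rows"]}

```bash
mkdir -p pics; ls; python3 - <<'E'
from station import robot,cams,nets
import cv2
s=robot.read_state();print({k:(v if not hasattr(v,'round') else v) for k,v in s.items()}, robot.tips_ahead)
for n in("scene","side","wrist"):
    im=cams.get_image(n);cv2.imwrite(f"pics/a_{n}.png",im[:,:,::-1]);i=cams.camera_info(n);print(n,i)
E
```

```text
pics
{'t': 0.0, 'joint_positions': array([ 1.23796700e+00,  2.60674471e-01, -1.39348760e-01,  1.17273632e+00,
       -2.00159792e-05,  1.57080094e+00]), 'joint_velocities': array([-2.53732946e-03, -1.13228505e-03,  2.31473969e-03, -7.12483515e-04,
        9.85690121e-05,  1.69411146e-03]), 'joint_efforts': array([-1.58791030e-03, -4.05680001e+01,  2.53920525e+01,  1.86664774e-02,
       -9.23836683e-05, -1.08216855e-05]), 'eef_pos': array([0.17131794, 0.49556495, 0.24447759]), 'orientation': array([ 0.6972295 ,  0.11644641,  0.6974455 , -0.11781778]), 'contact_force': array([-0.59345727,  0.38209975,  0.27596748]), 'torque': array([ 0.03599675, -0.00036272, -0.04841103]), 'width': 1.0024099877642023} 0.014
scene {'fx': 422.3997023268668, 'fy': 422.3997023268668, 'cx': 258.23975938971324, 'cy': 193.9856532822861, 'extrinsics': array([[ 0.50960223, -0.55231179,  0.65974029,  1.3591402 ],
       [ 0.86021202,  0.34349976, -0.37688618, -0.43676152],
       [-0.01846195,  0.75957857,  0.65015349,  0.76861449],
       [ 0.        ,  0.        ,  0.        ,  1.        ]])}
side {'fx': 412.4071413577485, 'fy': 412.4071413577485, 'cx': 255.23547148525034, 'cy': 193.13141430555353, 'extrinsics': array([[ 0.79654779,  0.35529043, -0.48916288,  0.08694574],
       [-0.60455111,  0.47536586, -0.63917545, -0.73445725],
       [ 0.00543842,  0.80485775,  0.59344285,  0.74299804],
       [ 0.        ,  0.        ,  0.        ,  1.        ]])}
wrist {'fx': 268.25855292912706, 'fy': 268.25855292912706, 'cx': 257.1020287082256, 'cy': 188.64089255996436, 'extrinsics': array([[ 0.32610844, -0.90372298, -0.2773771 ,  0.10088336],
       [ 0.9453312 ,  0.31129269,  0.09718943,  0.52073938],
       [-0.00148686, -0.29390752,  0.9558327 ,  0.3726001 ],
       [ 0.        ,  0.        ,  0.        ,  1.        ]])}
```

View pics/a_scene.png

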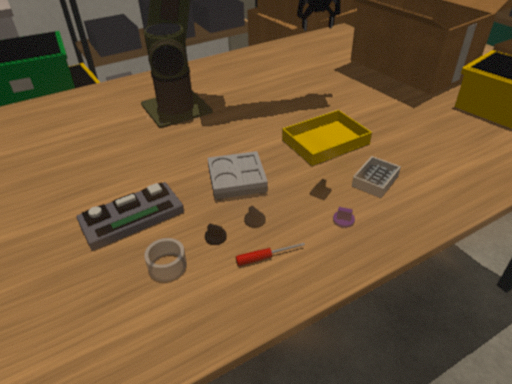

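View pics/a_side.png

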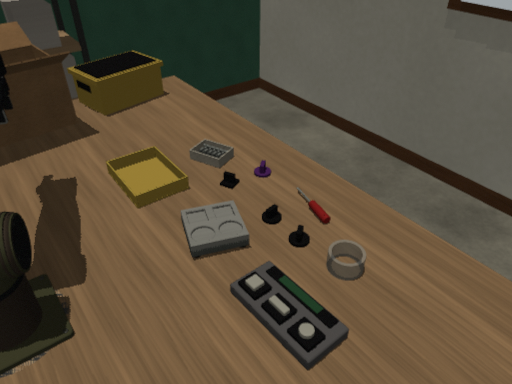

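View pics/a_wrist.png

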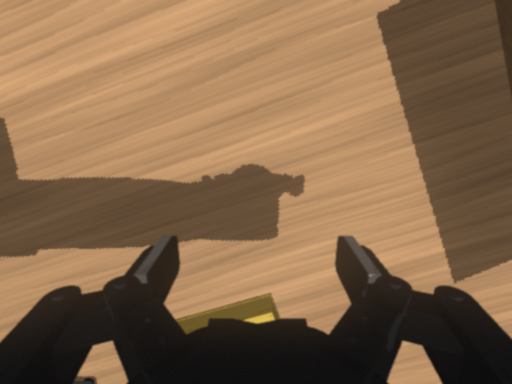

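```bash
cat > h.py <<'E'
import numpy as np,cv2,json
from station import robot,cams,nets
from scipy.spatial.transform import Rotation as R
def snap(n,f=None):
    i=cams.camera_info(n);im=cams.get_image(n)
    if f: cv2.imwrite(f"pics/{f}.png",im[:,:,::-1])
    return im,i
def px2w(i,u,v,z):
    d=np.array([(u-i['cx'])/i['fx'],-(v-i['cy'])/i['fy'],-1.])
    E=i['extrinsics'];w=E[:3,:3]@d;o=E[:3,3]
    return o+w*(z-o[2])/w[2]
def w2px(i,p):
    E=i['extrinsics'];c=E[:3,:3].T@(np.asarray(p)-E[:3,3])
    return np.array([i['cx']-i['fx']*c[0]/c[2],i['cy']+i['fy']*c[1]/c[2]])
def c2w(i,c):
    E=i['extrinsics'];return E[:3,:3]@np.asarray(c)+E[:3,3]
def Rq(s):
    q=s['orientation'];return R.from_quat([q[1],q[2],q[3],q[0]])
def goal(p,yaw=None,s=None):
    """rows numbers (dp cm, angular deg) from current measured pose to TCP p, tool down, jaw direction(y axis) at yaw (world, mod pi)"""
    s=s or robot.read_state();r=Rq(s);M=r.as_matrix()
    dp=M.T@(np.asarray(p)-s['eef_pos'])*100
    x=np.array([0,0,-1.]);best=None
    yc=np.arctan2(M[1,1],M[0,1])
    if yaw is None: yaw=yc
    yaw=yaw+np.pi*np.round((yc-yaw)/np.pi)
    y=np.array([np.cos(yaw),np.sin(yaw),0]);T=np.stack([x,y,np.cross(x,y)],1)
    rv=R.from_matrix(M.T@T).as_rotvec(degrees=True)
    print('dp',np.round(dp,2),'ang',np.round(rv,2),'yawnow',round(np.degrees(yc),2),'t',round(s['t'],2),'pos',np.round(s['eef_pos'],4),'q6',np.round(s['joint_positions'][5],2),'F',np.round(s['contact_force'],1),'w',round(s['width'],3))
    return dp,rv
E
python3 - <<'E'
from h import *
for n in("scene","side"):
    im,i=snap(n)
    for t in["zero_key_top","count_key_top","print_key_top","round_base1","square_base1","plate","console","tote","screwdriver","tape_roll","screw_box"]:
        print(n,t,[(round(d['confidence'],2),np.round(c2w(i,d['centre']),3).tolist(),np.round(w2px(i,c2w(i,d['centre']))).tolist()) for d in nets.find_in(n,t)])
    c=im[120:300,60:430] if n=="scene" else im[120:384,90:400]
    c=cv2.resize(c,None,fx=2.1,fy=2.1,interpolation=cv2.INTER_CUBIC);cv2.imwrite(f"pics/b_{n}.png",c[:,:,::-1])
E
```

```text
scene zero_key_top [(0.65, [0.476, -0.407, 0.055], [94.0, 212.0]), (0.63, [0.469, -0.325, 0.055], [125.0, 199.0])]
scene count_key_top [(0.58, [0.47, -0.246, 0.053], [155.0, 189.0])]
scene print_key_top []
scene round_base1 [(0.8, [0.789, 0.133, 0.014], [341.0, 219.0]), (0.69, [0.678, -0.059, 0.008], [255.0, 222.0]), (0.65, [0.677, -0.172, 0.011], [215.0, 238.0])]
scene square_base1 [(0.77, [0.671, 0.151, 0.006], [319.0, 193.0])]
scene plate [(0.86, [0.522, -0.024, 0.039], [238.0, 176.0])]
scene console [(0.66, [0.529, -0.334, 0.033], [131.0, 219.0]), (0.6, [0.52, -0.023, 0.037], [237.0, 176.0])]
scene tote [(0.94, [0.461, 0.329, 0.016], [325.0, 136.0])]
scene screwdriver [(0.61, [0.79, -0.116, 0.023], [258.0, 255.0])]
scene tape_roll [(0.68, [0.708, -0.306, 0.039], [167.0, 260.0])]
scene screw_box [(0.58, [0.706, 0.321, 0.021], [375.0, 175.0]), (0.44, [0.523, -0.023, 0.044], [238.0, 175.0])]
side zero_key_top [(0.77, [0.464, -0.41, 0.057], [307.0, 330.0])]
side count_key_top [(0.7, [0.456, -0.249, 0.052], [254.0, 282.0])]
side print_key_top [(0.53, [0.457, -0.328, 0.055], [277.0, 304.0])]
side round_base1 [(0.68, [0.652, -0.175, 0.011], [297.0, 240.0]), (0.63, [0.662, -0.063, 0.009], [273.0, 217.0]), (0.46, [0.774, 0.13, 0.009], [262.0, 173.0])]
side square_base1 [(0.63, [0.66, 0.144, 0.013], [230.0, 182.0])]
side plate [(0.94, [0.493, -0.035, 0.043], [215.0, 227.0])]
side console [(0.69, [0.497, -0.358, 0.026], [300.0, 313.0]), (0.64, [0.49, -0.041, 0.035], [215.0, 231.0])]
side tote [(0.72, [0.472, 0.332, 0.01], [147.0, 176.0]), (0.41, [0.775, -0.125, 0.02], [318.0, 210.0])]
side screwdriver [(0.82, [0.778, -0.126, 0.02], [319.0, 210.0])]
side tape_roll [(0.69, [0.684, -0.31, 0.028], [345.0, 261.0])]
side screw_box [(0.55, [0.706, 0.316, 0.021], [212.0, 152.0])]
```

View pics/b_scene.png

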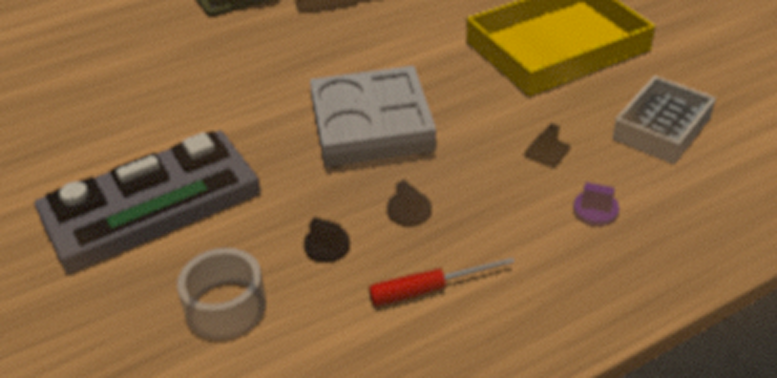

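View pics/b_side.png

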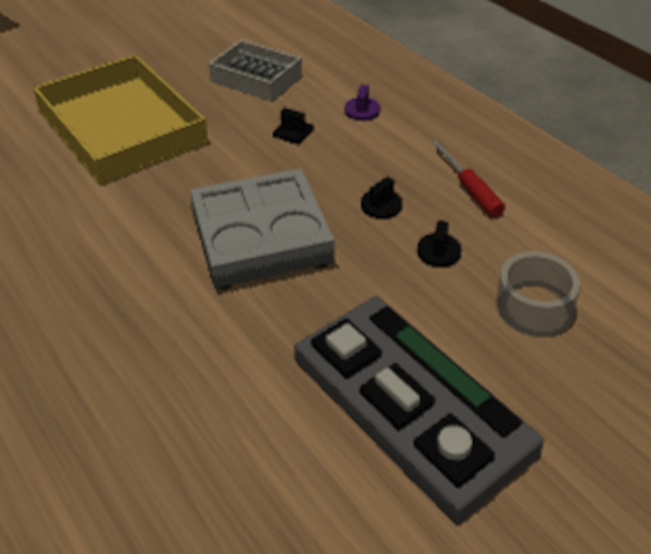

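```bash
python3 - <<'E'
from h import *
s=robot.read_state();print(np.round(Rq(s).as_matrix(),3))
goal([0.45,-0.2,0.30],0,s);goal([0.45,-0.2,0.30],np.pi/2,s)
E
```

```text
[[-0.     0.327  0.945]
 [ 0.     0.945 -0.327]
 [-1.     0.    -0.   ]]
dp [ -5.47 -56.7   49.07] ang [70.93 -0.    0.  ] yawnow 70.93 t 1.35 pos [0.1715 0.4962 0.2453] q6 1.57 F [-0.1  0.2  0.3] w 1.0
dp [ -5.47 -56.7   49.07] ang [-19.07  -0.    -0.  ] yawnow 70.93 t 1.35 pos [0.1715 0.4962 0.2453] q6 1.57 F [-0.1  0.2  0.3] w 1.0
```

>>> send_rows(rows=[{"dp": [-5,-56,49],"angular": [-19,0,0],"claw": 0},{"dp": [-5,-56,49],"angular": [-19,0,0],"claw": 0},{"dp": [-5,-56,49],"angular": [-19,0,0],"claw": 0},{"dp": [-5,-56,49],"angular": [-19,0,0],"claw": 0},{"dp": [-5,-56,49],"angular": [-19,0,0],"claw": 0}], force=40)

```text
t: 1.85
eef_pos: [0.2652, 0.265, 0.2622]
orientation: [0.707, 0.0, 0.707, 0.0]
contact_force: [1.1, 0.4, 0.1]
width: 0.148
```

```bash
python3 - <<'E'
from h import *
s=robot.read_state();
goal([0.45,-0.2,0.32],np.pi/2,s)
E
```

```text
dp [ -5.78 -46.5   18.49] ang [-0.    0.05 -0.02] yawnow 90.0 t 1.85 pos [0.2652 0.265  0.2622] q6 0.79 F [1.1 0.4 0.1] w 0.148
```

>>> send_rows(rows=[{"dp": [-6,-47,19],"angular": [0,0,0],"claw": 0},{"dp": [-6,-47,19],"angular": [0,0,0],"claw": 0},{"dp": [-6,-47,19],"angular": [0,0,0],"claw": 0},{"dp": [-6,-47,19],"angular": [0,0,0],"claw": 0},{"dp": [-6,-47,19],"angular": [0,0,0],"claw": 0}])

```text
t: 2.35
eef_pos: [0.358, 0.0345, 0.292]
orientation: [0.708, 0.001, 0.707, -0.0]
contact_force: [1.7, 1.1, -0.1]
width: 0.002
```

```bash
python3 - <<'E'
from h import *
im,i=snap("wrist","c_wrist")
goal([0.45,-0.22,0.32],np.pi/2)
E
```

```text
dp [ -2.51 -24.64   9.17] ang [-0.68  0.31  0.36] yawnow 89.32 t 2.4 pos [0.3614 0.0273 0.2928] q6 0.09 F [ 2.8 -2.3  1.1] w -0.002
```

View pics/c_wrist.png

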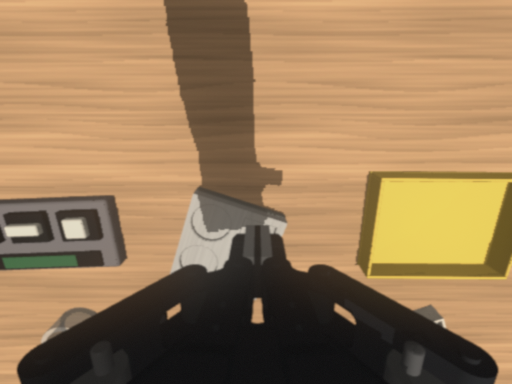

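>>> send_rows(rows=[{"dp": [-3,-29,20],"angular": [0,0,0],"claw": 0},{"dp": [-3,-29,20],"angular": [0,0,0],"claw": 0},{"dp": [-3,-29,20],"angular": [0,0,0],"claw": 0},{"dp": [-3,-29,20],"angular": [0,0,0],"claw": 0},{"dp": [-3,-29,20],"angular": [0,0,0],"claw": 0}])

```text
t: 2.9
eef_pos: [0.4997, -0.1705, 0.3128]
orientation: [0.707, 0.001, 0.707, -0.001]
contact_force: [1.6, 0.6, 0.4]
width: 0.001
```

>>> send_rows(rows=[{"dp": [-1,-8,3],"angular": [0,0,0],"claw": 0},{"dp": [-1,-8,3],"angular": [0,0,0],"claw": 0},{"dp": [-1,-8,3],"angular": [0,0,0],"claw": 0},{"dp": [-1,-8,3],"angular": [0,0,0],"claw": 0}])

```text
t: 3.3
eef_pos: [0.5287, -0.2491, 0.3219]
orientation: [0.707, 0.001, 0.707, -0.001]
contact_force: [-0.6, 0.5, 0.5]
width: -0.002
```

```bash
python3 - <<'E'
from h import *
im,i=snap("wrist","d_wrist")
goal([0.47,-0.408,0.12],np.pi/2)
for t in["zero_key_top","count_key_top","print_key_top","round_base1","plate","console"]:
    print(t,[(round(d['confidence'],2),np.round(c2w(i,d['centre']),3).tolist(),np.round(w2px(i,c2w(i,d['centre']))).tolist()) for d in nets.find_in("wrist",t)])
E
```

```text
dp [ 20.21 -16.01  -5.8 ] ang [-0.07 -0.06 -0.06] yawnow 89.93 t 3.35 pos [ 0.5284 -0.2482  0.3222] q6 -0.44 F [ 0.2 -0.3 -0.4] w 0.004
zero_key_top [(0.81, [0.47, -0.399, 0.053], [152.0, 118.0])]
count_key_top [(0.9, [0.461, -0.241, 0.054], [262.0, 111.0])]
print_key_top [(0.97, [0.465, -0.316, 0.052], [210.0, 115.0])]
round_base1 [(0.97, [0.657, -0.056, 0.012], [365.0, 225.0]), (0.79, [0.777, 0.137, 0.008], [457.0, 281.0]), (0.78, [0.658, -0.167, 0.011], [303.0, 226.0])]
plate [(0.83, [0.493, -0.018, 0.041], [411.0, 133.0])]
console [(0.87, [0.502, -0.317, 0.031], [213.0, 139.0])]
```

View pics/d_wrist.png

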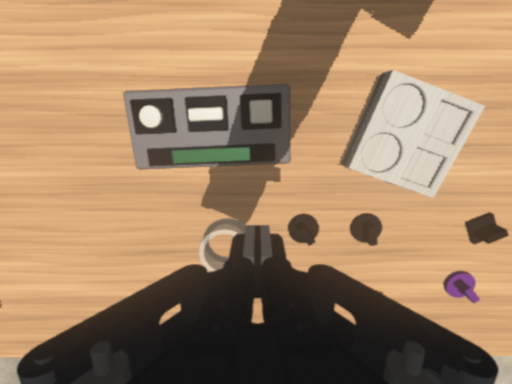

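```bash
python3 - <<'E'
from h import *
s=robot.read_state();i=cams.camera_info("wrist");im=cv2.imread("pics/d_wrist.png")
for n,p in dict(zero=(150,117),print=(206,115),count=(261,111)).items(): print(n,np.round(px2w(i,*p,.052),4))
c=[px2w(i,*p,.046) for p in [(393,71),(484,105),(434,196),(350,165)]]
print(np.round(c,4),[round(np.linalg.norm(c[k]-c[k-1]),4) for k in range(4)],np.mean(c,0))
cv2.imwrite("pics/d2.png",cv2.resize(im[60:260,340:512],None,fx=3,fy=3,interpolation=cv2.INTER_CUBIC))
cv2.imwrite("pics/d3.png",cv2.resize(im[80:175,115:300],None,fx=4,fy=4,interpolation=cv2.INTER_CUBIC))
E
```

```text
zero [ 0.469  -0.4015  0.052 ]
print [ 0.4661 -0.3208  0.052 ]
count [ 0.4606 -0.242   0.052 ]
[[ 0.4071 -0.0585  0.046 ]
 [ 0.4521  0.0793  0.046 ]
 [ 0.5905  0.0342  0.046 ]
 [ 0.5403 -0.1047  0.046 ]] [np.float64(0.141), np.float64(0.145), np.float64(0.1455), np.float64(0.1477)] [ 0.49748513 -0.01239704  0.046     ]
```

View pics/d2.png

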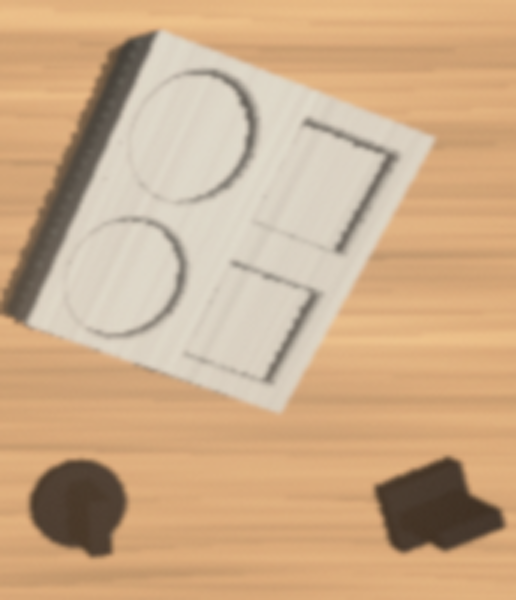

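View pics/d3.png

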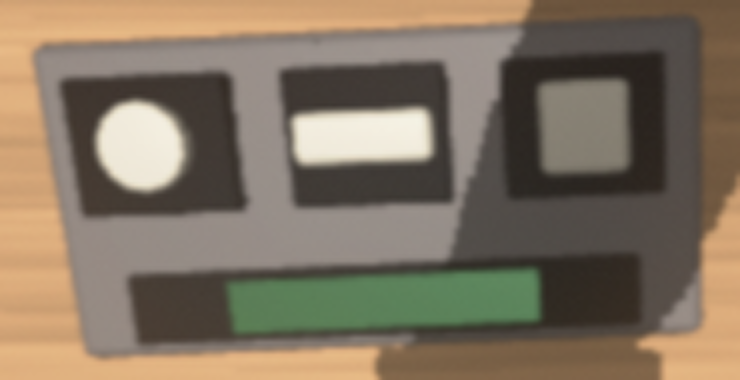

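>>> send_rows(rows=[{"dp": [22,-15.5,-5.9],"angular": [0,0,0],"claw": 0},{"dp": [22,-15.5,-5.9],"angular": [0,0,0],"claw": 0},{"dp": [22,-15.5,-5.9],"angular": [0,0,0],"claw": 0},{"dp": [22,-15.5,-5.9],"angular": [0,0,0],"claw": 0},{"dp": [22,-15.5,-5.9],"angular": [0,0,0],"claw": 0}])

```text
t: 4.15
eef_pos: [0.4747, -0.3899, 0.122]
orientation: [0.707, -0.0, 0.707, -0.0]
contact_force: [0.8, 0.3, -0.4]
width: -0.002
```

```bash
python3 - <<'E'
from h import *
im,i=snap("wrist","e_wrist")
s=robot.read_state()
print(w2px(i,s['eef_pos']-[0,0,.014]),w2px(i,s['eef_pos']))
goal([0.469,-0.403,0.068],np.pi/2,s)
im,i=snap("side","e_side");cv2.imwrite("pics/e_side.png",cv2.resize(im[220:384,200:400],None,fx=3,fy=3,interpolation=cv2.INTER_CUBIC)[:,:,::-1])
E
```

```text
[253.48701279 226.05537896] [253.13941218 236.79761262]
dp [ 4.68 -1.14 -0.02] ang [-0.25 -0.51 -0.13] yawnow 89.75 t 4.2 pos [ 0.4697 -0.3917  0.1148] q6 -0.69 F [-1.8 -1.6 -3.6] w -0.005
```

View pics/e_wrist.png

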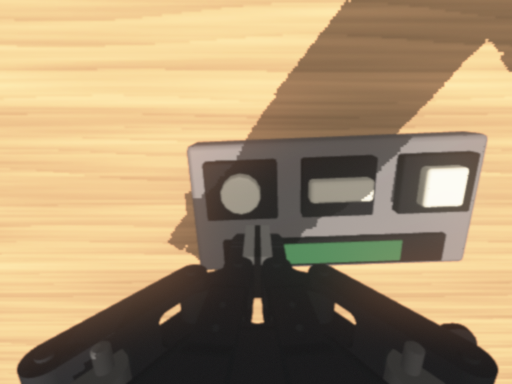

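View pics/e_side.png

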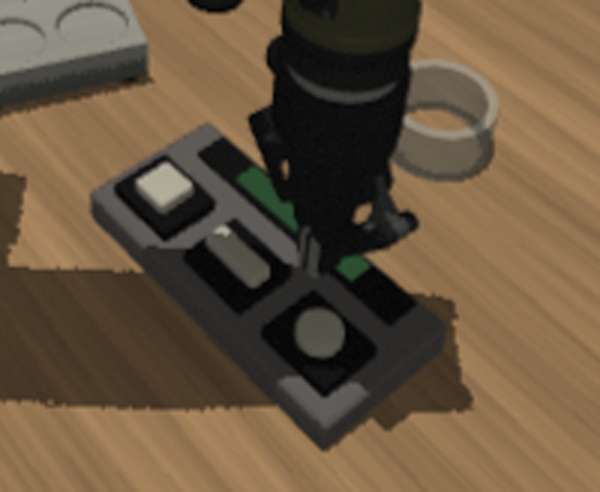

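>>> send_rows(rows=[{"dp": [1,-1.2,0],"angular": [0,0,0],"claw": 0},{"dp": [1,-1.2,0],"angular": [0,0,0],"claw": 0},{"dp": [1,-1.2,0],"angular": [0,0,0],"claw": 0}])

```text
t: 4.55
eef_pos: [0.4764, -0.4016, 0.1144]
orientation: [0.708, -0.0, 0.706, -0.001]
contact_force: [0.8, 0.7, -0.2]
width: 0.006
```

```bash
python3 - <<'E'
from h import *
im,i=snap("wrist","f_wrist")
s=robot.read_state()
for z in(0,.014): print(w2px(i,s['eef_pos']-[0,0,z]))
print(px2w(i,240,193,.052))
goal([0.469,-0.403,0.068],np.pi/2,s)
im,i=snap("side");cv2.imwrite("pics/f_side.png",cv2.resize(im[220:384,200:400],None,fx=3,fy=3,interpolation=cv2.INTER_CUBIC)[:,:,::-1])
im,i=snap("scene");cv2.imwrite("pics/f_scene.png",cv2.resize(im[120:264,50:250],None,fx=3,fy=3,interpolation=cv2.INTER_CUBIC)[:,:,::-1])
E
```

```text
[256.59262306 251.58488045]
[256.67585205 239.17991994]
[ 0.46376427 -0.41400166  0.052     ]
dp [ 4.65 -0.15 -0.75] ang [-0.    0.13  0.09] yawnow 90.0 t 4.6 pos [ 0.4764 -0.4014  0.1146] q6 -0.7 F [-0.2  0.3 -0. ] w 0.004
```

View pics/f_wrist.png

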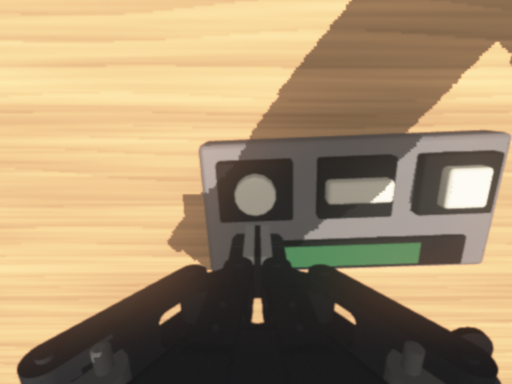

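View pics/f_side.png

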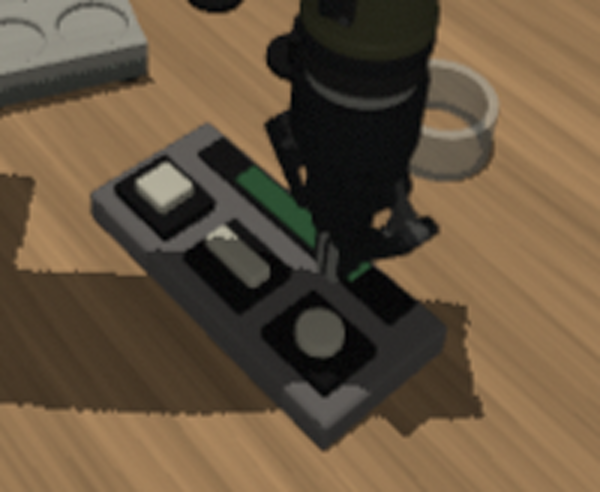

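View pics/f_scene.png

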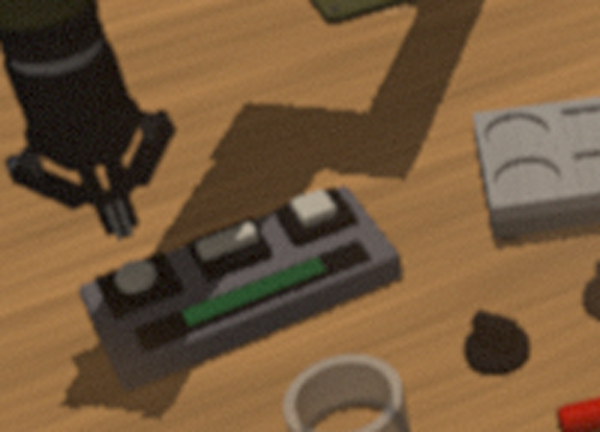

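```bash
python3 - <<'E'
from h import *
i=cams.camera_info("wrist")
print(px2w(i,255,194,.052),px2w(i,258,226,.114-.027),w2px(i,[0.4764,-0.4014,.1146-.027]))
E
```

```text
[ 0.46431064 -0.40249975  0.052     ] [ 0.47403712 -0.40029586  0.087     ] [256.25223587 229.81374707]
```

>>> send_rows(rows=[{"dp": [0,-0.2,-0.95],"angular": [0,0,0],"claw": 0},{"dp": [3,-0.2,-0.95],"angular": [0,0,0],"claw": 0},{"dp": [3,-0.2,-0.95],"angular": [0,0,0],"claw": 0},{"dp": [3,-0.2,-0.95],"angular": [0,0,0],"claw": 0}])

```text
t: 5.1
eef_pos: [0.4646, -0.4028, 0.0829]
orientation: [0.707, 0.001, 0.708, 0.0]
contact_force: [0.1, -0.8, 0.9]
width: 0.0
```

>>> send_rows(rows=[{"dp": [0.3,0,0],"angular": [0,0,0],"claw": 0},{"dp": [0.6,0,0],"angular": [0,0,0],"claw": 0}])

```text
t: 5.3
eef_pos: [0.4662, -0.4041, 0.078]
orientation: [0.708, -0.0, 0.707, -0.001]
contact_force: [0.4, 0.8, 0.2]
width: -0.002
```

>>> send_rows(rows=[{"dp": [0.2,0,0],"angular": [0,0,0],"claw": 0},{"dp": [0.4,0,0],"angular": [0,0,0],"claw": 0},{"dp": [0.4,0,0],"angular": [0,0,0],"claw": 0}])

```text
t: 5.6
eef_pos: [0.4654, -0.4033, 0.0727]
orientation: [0.707, 0.001, 0.707, -0.0]
contact_force: [-0.7, 1.2, 0.7]
width: 0.002
```

```bash
python3 - <<'E'
from h import *
im,i=snap("side");cv2.imwrite("pics/g_side.png",cv2.resize(im[270:384,240:400],None,fx=4,fy=4,interpolation=cv2.INTER_CUBIC)[:,:,::-1])
im,i=snap("wrist","g_wrist");goal([.467,-.4035,.07],np.pi/2)
E
```

```text
dp [ 0.29 -0.01  0.15] ang [-0.07 -0.   -0.  ] yawnow 89.93 t 5.7 pos [ 0.4655 -0.4034  0.0729] q6 -0.71 F [-0.1 -0.4 -0.2] w 0.003
```

View pics/g_side.png

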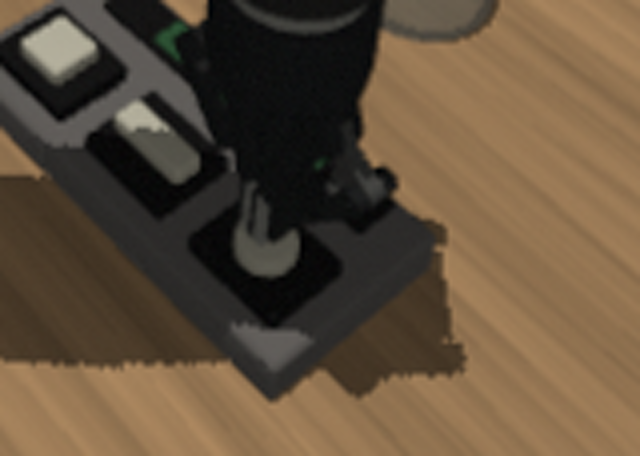

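View pics/g_wrist.png

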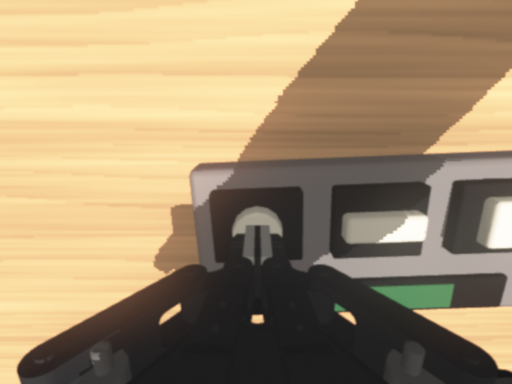

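>>> send_rows(rows=[{"dp": [0.3,0,0.1],"angular": [0,0,0],"claw": 0},{"dp": [0.5,0,0.1],"angular": [0,0,0],"claw": 0},{"dp": [0.5,0,0.1],"angular": [0,0,0],"claw": 0}])

```text
t: 6.0
eef_pos: [0.4663, -0.4032, 0.0675]
orientation: [0.707, 0.001, 0.707, -0.0]
contact_force: [-0.7, -0.1, -0.5]
width: 0.005
```

>>> send_rows(rows=[{"dp": [0.3,0,0],"angular": [0,0,0],"claw": 0},{"dp": [0.3,0,0],"angular": [0,0,0],"claw": 0}])

```text
t: 6.2
eef_pos: [0.4666, -0.4036, 0.0649]
orientation: [0.707, 0.0, 0.707, -0.001]
contact_force: [0.3, -0.6, 2.3]
width: 0.001
```

>>> send_rows(rows=[{"dp": [0.25,0,0],"angular": [0,0,0],"claw": 0},{"dp": [0.5,0,0],"angular": [0,0,0],"claw": 0},{"dp": [0.6,0,0],"angular": [0,0,0],"claw": 0},{"dp": [0.6,0,0],"angular": [0,0,0],"claw": 0}])

```text
t: 6.6
eef_pos: [0.4667, -0.4036, 0.06]
orientation: [0.707, 0.0, 0.707, -0.001]
contact_force: [-2.0, 1.7, 8.0]
width: 0.0
```

>>> send_rows(rows=[{"dp": [0,0,0],"angular": [0,0,0],"claw": 0},{"dp": [0,0,0],"angular": [0,0,0],"claw": 0},{"dp": [-4,0,0],"angular": [0,0,0],"claw": 0},{"dp": [-9,0,0],"angular": [0,0,0],"claw": 0.5},{"dp": [-13,0,0],"angular": [0,0,0],"claw": 0.5}])

```text
t: 7.1
eef_pos: [0.4665, -0.4035, 0.1907]
orientation: [0.707, 0.0, 0.707, -0.001]
contact_force: [-0.3, -0.9, -0.1]
width: 0.332
```

>>> send_rows(rows=[{"dp": [-7,34,23],"angular": [0,0,0],"claw": 0.6},{"dp": [-7,34,23],"angular": [0,0,0],"claw": 0.6},{"dp": [-7,34,23],"angular": [0,0,0],"claw": 0.6},{"dp": [-7,34,23],"angular": [0,0,0],"claw": 0.6},{"dp": [-7,34,23],"angular": [0,0,0],"claw": 0.6}])

```text
t: 7.6
eef_pos: [0.6055, -0.1978, 0.2309]
orientation: [0.707, 0.0, 0.707, -0.001]
contact_force: [1.0, -0.7, 0.2]
width: 0.602
```

```bash
python3 - <<'E'
from h import *
goal([.69,-.05,.26],np.pi/2)
E
```

```text
dp [-2.91 14.79  8.43] ang [-0.08 -0.02  0.  ] yawnow 89.92 t 7.6 pos [ 0.6055 -0.1978  0.2309] q6 -0.31 F [ 1.  -0.7  0.2] w 0.602
```

>>> send_rows(rows=[{"dp": [-3,14.5,8.5],"angular": [0,0,0],"claw": 0.6},{"dp": [-3,14.5,8.5],"angular": [0,0,0],"claw": 0.6},{"dp": [-3,14.5,8.5],"angular": [0,0,0],"claw": 0.6},{"dp": [-3,14.5,8.5],"angular": [0,0,0],"claw": 0.6},{"dp": [-3,14.5,8.5],"angular": [0,0,0],"claw": 0.6}])

```text
t: 8.1
eef_pos: [0.6917, -0.0511, 0.2604]
orientation: [0.707, -0.001, 0.707, 0.001]
contact_force: [-0.4, -0.5, -0.2]
width: 0.6
```

```bash
python3 - <<'E'
from h import *
im,i=snap("wrist","h_wrist")
goal([.69,-.05,.26],np.pi/2)
for t in["round_base1","square_base1"]:
    print(t,[(round(d['confidence'],2),np.round(c2w(i,d['centre']),3).tolist(),np.round(w2px(i,c2w(i,d['centre']))).tolist()) for d in nets.find_in("wrist",t)])
cv2.imwrite("pics/h2.png",cv2.resize(im[150:300,120:400],None,fx=2.8,fy=2.8,interpolation=cv2.INTER_CUBIC)[:,:,::-1])
E
```

```text
dp [ 0.01  0.31 -0.05] ang [ 0.09 -0.04  0.02] yawnow 90.09 t 8.15 pos [ 0.6905 -0.0531  0.2601] q6 -0.08 F [-1.  -0.4  0.1] w 0.598
round_base1 [(0.97, [0.663, -0.048, 0.012], [259.0, 141.0]), (0.96, [0.778, 0.14, 0.009], [382.0, 217.0]), (0.79, [0.663, -0.158, 0.013], [180.0, 141.0])]
square_base1 [(0.98, [0.666, 0.152, 0.011], [402.0, 144.0]), (0.66, [0.54, -0.019, 0.038], [285.0, 37.0]), (0.19, [0.659, -0.157, 0.011], [181.0, 138.0])]
```

View pics/h_wrist.png

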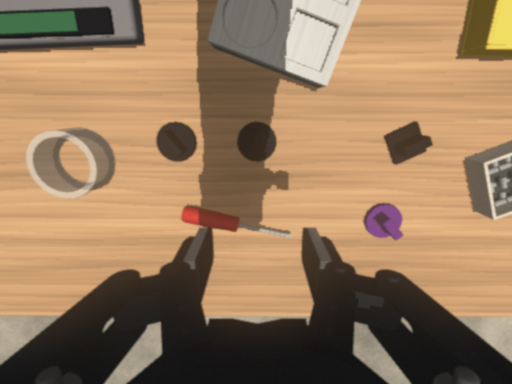

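```bash
python3 - <<'E'
from h import *
im=cv2.imread("pics/h_wrist.png")
out=[]
for (u,v) in[(177,141),(257,141),(408,143)]:
    c=im[v-30:v+30,u-35:u+35].astype(float)
    c=np.clip((c-0)*3.0,0,255).astype(np.uint8)
    out.append(cv2.resize(c,None,fx=3.7,fy=5*.74,interpolation=cv2.INTER_CUBIC))
cv2.imwrite("pics/h3.png",np.hstack(out))
E
```

```text
(no output)
```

View pics/h3.png

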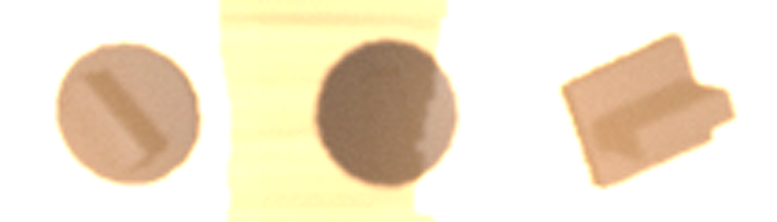

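```bash
cat >> h.py <<'E'
def wire(kind):
    P=[]
    def seg(a,b,n=60):
        a,b=np.array(a),np.array(b);t=np.linspace(0,1,n)[:,None];P.append(a+(b-a)*t)
    def rect(hx,hy,z):
        c=[(-hx,-hy,z),(hx,-hy,z),(hx,hy,z),(-hx,hy,z)]
        for k in range(4): seg(c[k-1],c[k])
    if kind=='round':
        t=np.linspace(0,2*np.pi,240)
        for z in(0.,.01): P.append(np.stack([.028*np.cos(t),.028*np.sin(t),t*0+z],1))
    elif kind=='square':
        for z in(0.,.01): rect(.023,.023,z)
    if kind in('round','square'):
        rect(.018,.007,.039);rect(.018,.007,.01)
        for sx in(-1,1):
            for sy in(-1,1): seg((sx*.018,sy*.007,.01),(sx*.018,sy*.007,.039))
    if kind=='plate':
        rect(.075,.075,.046)
        for y in(-.036,.036):
            t=np.linspace(0,2*np.pi,240);P.append(np.stack([-.036+.03*np.cos(t),y+.03*np.sin(t),t*0+.046],1))
            for a,b in[((-1,-1),(1,-1)),((1,-1),(1,1)),((1,1),(-1,1)),((-1,1),(-1,-1))]:
                seg((.036+.025*a[0],y+.025*a[1],.046),(.036+.025*b[0],y+.025*b[1],.046))
    if kind=='tote':
        rect(.085,.115,.045);rect(.08,.11,.045);rect(.08,.11,.005)
    return np.concatenate(P)
def proj(i,W):
    E=i['extrinsics'];c=(W-E[:3,3])@E[:3,:3]
    return i['cx']-i['fx']*c[:,0]/c[:,2], i['cy']+i['fy']*c[:,1]/c[:,2]
def pose(W,x,y,yaw):
    c,s=np.cos(yaw),np.sin(yaw);return np.stack([x+c*W[:,0]-s*W[:,1],y+s*W[:,0]+c*W[:,1],W[:,2]],1)
def grad(im):
    g=np.log(cv2.cvtColor(im,cv2.COLOR_RGB2GRAY).astype(np.float32)+8);g=cv2.GaussianBlur(g,(0,0),.8)
    m=np.hypot(cv2.Sobel(g,-1,1,0),cv2.Sobel(g,-1,0,1));return np.minimum(m,1.0)
def fit(im,i,kind,x,y,yaws=None,r=.012,dz=0.):
    from scipy.optimize import minimize
    W=wire(kind)+[0,0,dz];m=grad(im)
    def sc(p,mm):
        u,v=proj(i,pose(W,p[0],p[1],p[2]))
        return -cv2.remap(mm,u.astype(np.float32)[:,None],v.astype(np.float32)[:,None],cv2.INTER_LINEAR,borderValue=0).mean()
    mb=cv2.GaussianBlur(m,(0,0),1.5)
    if yaws is None: yaws=np.radians(np.arange(0,180,7.5))
    c=[(sc((x+a,y+b,w),mb),x+a,y+b,w) for w in yaws for a in np.arange(-r,r+.001,.003) for b in np.arange(-r,r+.001,.003)]
    c.sort(key=lambda k:k[0]);res=[]
    for k in c[:6]:
        o=minimize(sc,k[1:],args=(mb,),method='Nelder-Mead',options=dict(initial_simplex=np.array(k[1:])+np.array([[0,0,0],[.003,0,0],[0,.003,0],[0,0,.1]])))
        o=minimize(sc,o.x,args=(m,),method='Nelder-Mead',options=dict(initial_simplex=o.x+np.array([[0,0,0],[.001,0,0],[0,.001,0],[0,0,.04]])))
        res.append((o.fun,*o.x))
    res.sort(key=lambda k:k[0]);return res[0]
def overlay(im,i,kind,p,dz=0.):
    u,v=proj(i,pose(wire(kind)+[0,0,dz],*p))
    for a,b in zip(u,v):
        if 0<=a<512 and 0<=b<384: im[int(b+.5)%384,int(a+.5)%512]=(0,255,0)
E
python3 - <<'E'
from h import *
# fit plate on h? and bases
im=cv2.imread("pics/h_wrist.png")[:,:,::-1].copy();i=cams.camera_info("wrist")
for k,x,y in[("round",.663,-.158),("round",.663,-.048),("square",.666,.152)]:
    f=fit(im,i,k,x,y);print(k,np.round(f,4),np.degrees(f[3]))
    overlay(im,i,k,f[1:])
b=cv2.resize(im[100:190,130:450],None,fx=2.5,fy=2.5,interpolation=cv2.INTER_NEAREST)
cv2.imwrite("pics/h4.png",np.clip(b[:,:,::-1].astype(int)*2,0,255))
goal([.675,-.11,.17],np.pi/2)
E
```

```text
round [-0.5887  0.6628 -0.17    0.6487] 37.16833800335912
round [-0.5439  0.6635 -0.0549  0.2428] 13.910890224775608
square [-0.5698  0.6651  0.1541  2.0303] 116.33039161119974
dp [ 9.02 -5.47 -1.41] ang [-0.09 -0.1   0.03] yawnow 89.91 t 8.25 pos [ 0.6893 -0.0552  0.2601] q6 -0.08 F [-0.8 -0.4 -0. ] w 0.598[ WARN:0@2.767] global loadsave.cpp:1063 imwrite_ Unsupported depth image for selected encoder is fallbacked to CV_8U.
```

View pics/h4.png

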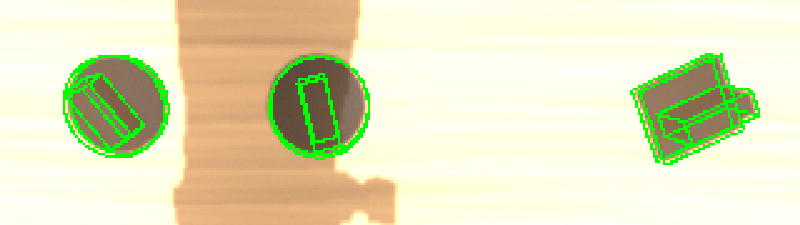

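>>> send_rows(rows=[{"dp": [9,-5.5,-1.4],"angular": [0,0,0],"claw": 0.6},{"dp": [9,-5.5,-1.4],"angular": [0,0,0],"claw": 0.6},{"dp": [9,-5.5,-1.4],"angular": [0,0,0],"claw": 0.6},{"dp": [9,-5.5,-1.4],"angular": [0,0,0],"claw": 0.6}])

```text
t: 8.65
eef_pos: [0.6735, -0.1115, 0.1692]
orientation: [0.705, 0.002, 0.709, -0.001]
contact_force: [-1.0, 0.3, 0.1]
width: 0.599
```

```bash
python3 - <<'E'
from h import *
s=robot.read_state();im,i=snap("wrist","k_wrist");im=im.copy()
print(w2px(i,s['eef_pos']),w2px(i,s['eef_pos']-[0,0,.014]))
b0=im.copy()
for k,x,y in[("round",.663,-.17),("round",.663,-.055)]:
    f=fit(b0,i,k,x,y);print(k,np.round(f,4),np.degrees(f[3]))
    overlay(im,i,k,f[1:])
b=np.vstack([b0,im])[:,:,::-1]
b=np.hstack([b0,im])[70:300,:,::-1]
cv2.imwrite("pics/k2.png",np.clip(cv2.resize(b,None,fx=.78,fy=.78).astype(int)*1.6,0,255).astype(np.uint8))
goal([.675,-.11,.17],np.pi/2,s)
E
```

```text
[256.26506683 251.41188811] [256.32071988 239.18024621]
round [-0.54    0.6657 -0.1654  1.8107] 103.74795071637911
round [-0.6128  0.6651 -0.0517  0.1708] 9.786663281723362
dp [-0.08  0.15  0.14] ang [-0.28 -0.26 -0.05] yawnow 89.72 t 8.65 pos [ 0.6735 -0.1115  0.1692] q6 -0.16 F [-1.   0.3  0.1] w 0.599
```

View pics/k2.png

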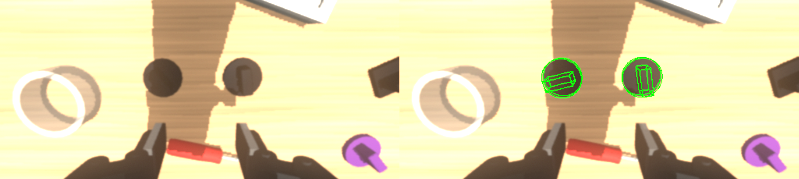

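View pics/k_wrist.png

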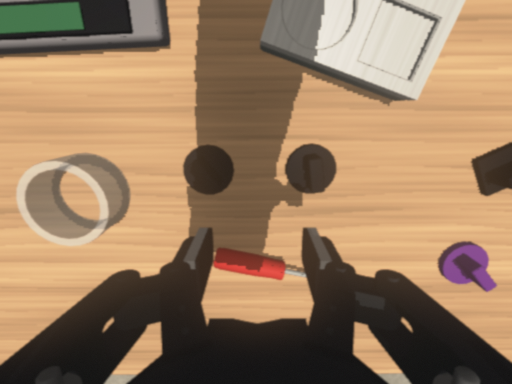

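```bash
python3 - <<'E'
from h import *
goal([.665,-.053,.07],np.radians(100))
E
```

```text
dp [10.15  5.77 -1.07] ang [-10.2   -0.    -0.03] yawnow 89.8 t 8.7 pos [ 0.6755 -0.1108  0.1714] q6 -0.16 F [0.9 0.3 1.2] w 0.599
```

>>> send_rows(rows=[{"dp": [10,5.8,-1.1],"angular": [-10,0,0],"claw": 0.5},{"dp": [10,5.8,-1.1],"angular": [-10,0,0],"claw": 0.5},{"dp": [10,5.8,-1.1],"angular": [-10,0,0],"claw": 0.5},{"dp": [10,5.8,-1.1],"angular": [-10,0,0],"claw": 0.5}])

```text
t: 9.1
eef_pos: [0.6646, -0.0494, 0.0705]
orientation: [0.704, -0.062, 0.705, 0.062]
contact_force: [0.4, -0.3, 0.6]
width: 0.497
```

```bash
python3 - <<'E'
from h import *
s=robot.read_state();im,i=snap("wrist","l_wrist");im=im.copy()
b0=im.copy()
f=fit(b0,i,"round",.665,-.053,yaws=np.radians(np.arange(-20,40,5)));print(np.round(f,4),np.degrees(f[3]))
overlay(im,i,"round",f[1:]);b=np.hstack([b0,im])[100:300,:,::-1]
cv2.imwrite("pics/l2.png",np.clip(cv2.resize(b,None,fx=.78,fy=.78).astype(int)*1.6,0,255).astype(np.uint8))
goal([.665,-.053,.028],np.radians(100),s)
E
```

```text
[-0.4681  0.6643 -0.0517  0.1493] 8.55159652036923
dp [ 4.25 -0.36 -0.01] ang [ 0.09 -0.08 -0.06] yawnow 100.09 t 9.1 pos [ 0.6646 -0.0494  0.0705] q6 -0.25 F [ 0.4 -0.3  0.6] w 0.497
```

View pics/l2.png

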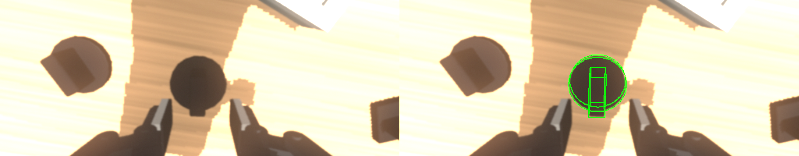

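>>> send_rows(rows=[{"dp": [2,-0.3,0],"angular": [0,0,0],"claw": 0.5},{"dp": [4.2,-0.3,0],"angular": [0,0,0],"claw": 0.5},{"dp": [4.2,-0.3,0],"angular": [0,0,0],"claw": 0.3},{"dp": [4.2,-0.3,0],"angular": [0,0,0],"claw": 0},{"dp": [4.2,-0.3,0],"angular": [0,0,0],"claw": 0}], force=40)

```text
t: 9.65
eef_pos: [0.6677, -0.055, 0.0316]
orientation: [0.706, -0.061, 0.703, 0.061]
contact_force: [0.5, 0.1, 0.1]
width: 0.154
```

>>> send_rows(rows=[{"dp": [0,0,0],"angular": [0,0,0],"claw": 0},{"dp": [0,0,0],"angular": [0,0,0],"claw": 0}])

```text
t: 9.85
eef_pos: [0.6675, -0.0549, 0.0314]
orientation: [0.706, -0.062, 0.703, 0.061]
contact_force: [0.5, -0.7, 6.0]
width: 0.152
```

>>> send_rows(rows=[{"dp": [-5,0,0],"angular": [0,0,0],"claw": 0},{"dp": [-10,0,-2],"angular": [0,0,0],"claw": 0},{"dp": [-14,0,-6],"angular": [0,0,0],"claw": 0},{"dp": [-17,0,-8],"angular": [0,0,0],"claw": 0},{"dp": [-17,0,-8],"angular": [0,0,0],"claw": 0}])

```text
t: 10.35
eef_pos: [0.5866, -0.069, 0.2056]
orientation: [0.707, -0.062, 0.702, 0.06]
contact_force: [0.1, -0.3, 0.1]
width: 0.156
```

>>> send_rows(rows=[{"dp": [0,0,0],"angular": [0,0,0],"claw": 0},{"dp": [0,0,0],"angular": [0,0,0],"claw": 0}])

```text
t: 10.55
eef_pos: [0.5867, -0.0682, 0.1981]
orientation: [0.704, -0.061, 0.705, 0.061]
contact_force: [-0.5, -1.1, -0.9]
width: 0.151
```

```bash
python3 - <<'E'
from h import *
s=robot.read_state();im,i=snap("wrist","m_wrist");im=im.copy()
b0=im.copy();print(s['eef_pos'],s['width'])
f=fit(b0,i,"plate",.498,-.014,yaws=np.radians(np.arange(50,100,4)));print(np.round(f,4),np.degrees(f[3]))
overlay(im,i,"plate",f[1:])
cv2.imwrite("pics/m2.png",cv2.resize(im,None,fx=1.5,fy=1.5,interpolation=cv2.INTER_NEAREST)[:,:,::-1])
E
```

```text
[ 0.58673891 -0.06816239  0.19814331] 0.15110754716286512
[-0.4443  0.4985 -0.0133  1.2425] 71.19273641568172
```

View pics/m2.png

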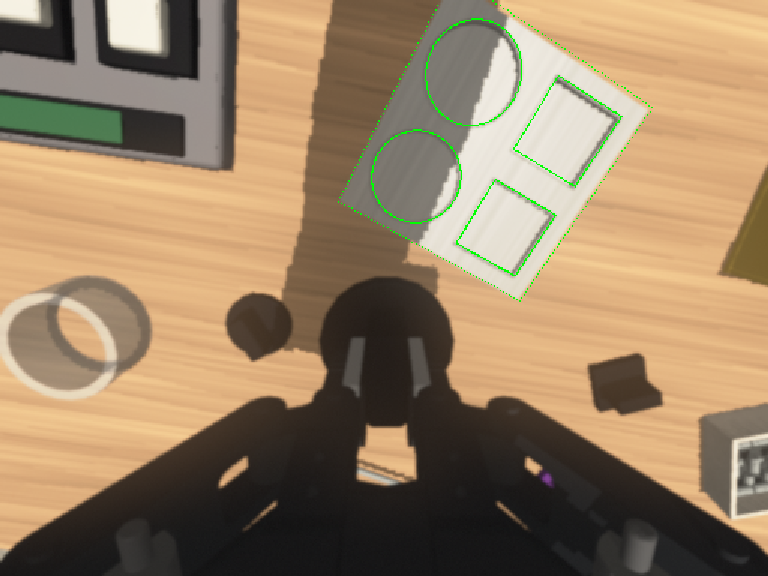

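```bash
cat >> h.py <<'E'
def inhand(im,i,s,kind,zoff):
    """fit base held in gripper: returns offset of base origin from TCP in tool y,z (mm) and yaw rel."""
    M=Rq(s).as_matrix();yaw=np.arctan2(M[1,2],M[0,2]) # tool z = rib direction
    best=[]
    for zo in zoff:
        f=fit(im,i,kind,s['eef_pos'][0],s['eef_pos'][1],yaws=[yaw],r=.009,dz=s['eef_pos'][2]-zo)
        d=M.T@np.array([f[1]-s['eef_pos'][0],f[2]-s['eef_pos'][1],0])
        best.append((round(f[0],4),zo,np.round(d[1:]*1000,2).tolist(),round(np.degrees(f[3]-yaw),2),f))
    return best
def pocket(P,n):
    x,y,w=P;o=dict(r1=(-.036,-.036),r2=(-.036,.036),s1=(.036,-.036),s2=(.036,.036))[n];c,s=np.cos(w),np.sin(w)
    return np.array([x+c*o[0]-s*o[1],y+s*o[0]+c*o[1]])
E
python3 - <<'E'
from h import *
s=robot.read_state();im,i=snap("wrist");im=im.copy()
for b in inhand(im,i,s,"round",[.026,.028,.030,.032,.034]): print(b[:4])
P=(.4985,-.0133,1.2425)
for n in("r1","r2","s1","s2"): print(n,pocket(P,n))
f=inhand(im,i,s,"round",[.031])[0][4]
overlay(im,i,"round",f[1:],s['eef_pos'][2]-.031)
cv2.imwrite("pics/n2.png",cv2.resize(im[150:330,150:400],None,fx=3,fy=3,interpolation=cv2.INTER_NEAREST)[:,:,::-1])
E
```

```text
(np.float64(-0.4072), 0.026, [0.74, -1.78], np.float64(0.79))
(np.float64(-0.4037), 0.028, [0.74, -1.12], np.float64(0.8))
(np.float64(-0.395), 0.03, [0.47, -0.43], np.float64(0.22))
(np.float64(-0.4134), 0.032, [0.4, -2.17], np.float64(16.17))
(np.float64(-0.4198), 0.034, [0.18, -1.25], np.float64(17.12))
r1 [ 0.52096984 -0.05898486]
r2 [ 0.45281514 -0.03576984]
s1 [0.54418486 0.00916984]
s2 [0.47603016 0.03238486]
```

View pics/n2.png

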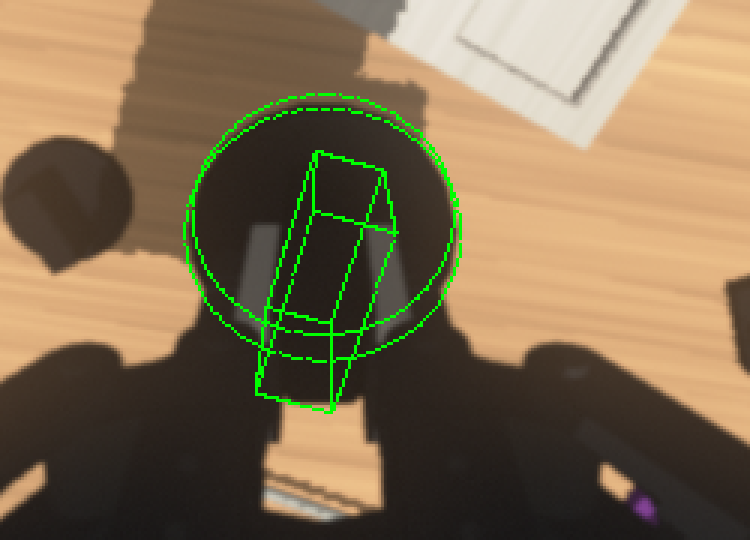

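```bash
python3 - <<'E'
from h import *
goal([.4539,-.0361,.10],np.radians(100))
E
```

```text
dp [  9.76   5.43 -12.48] ang [-0.05 -0.15 -0.05] yawnow 99.95 t 10.65 pos [ 0.5865 -0.068   0.1972] q6 -0.29 F [-0.3 -0.   0.4] w 0.152
```

>>> send_rows(rows=[{"dp": [0,5.4,-12.5],"angular": [0,0,0],"claw": 0},{"dp": [0,5.4,-12.5],"angular": [0,0,0],"claw": 0},{"dp": [5,5.4,-12.5],"angular": [0,0,0],"claw": 0},{"dp": [9.7,5.4,-12.5],"angular": [0,0,0],"claw": 0},{"dp": [9.7,5.4,-12.5],"angular": [0,0,0],"claw": 0}])

```text
t: 11.15
eef_pos: [0.4473, -0.0358, 0.0967]
orientation: [0.7, -0.061, 0.709, 0.062]
contact_force: [-1.5, 1.0, -0.5]
width: 0.156
```

>>> send_rows(rows=[{"dp": [0,0,0],"angular": [0,0,0],"claw": 0},{"dp": [0,0,0],"angular": [0,0,0],"claw": 0}])

```text
t: 11.35
eef_pos: [0.457, -0.0369, 0.1032]
orientation: [0.705, -0.061, 0.703, 0.061]
contact_force: [0.0, 0.6, -0.9]
width: 0.153
```

```bash
python3 - <<'E'
from h import *
s=robot.read_state();goal([.4539,-.0361,.075],np.radians(100),s)
im,i=snap("wrist");im=im.copy()
for b in inhand(im,i,s,"round",[.030,.0314]): print(b[:4],b[4][1:3])
P=(.4985,-.0133,1.2425);overlay(im,i,"plate",P)
cv2.imwrite("pics/o2.png",cv2.resize(im,None,fx=1.5,fy=1.5,interpolation=cv2.INTER_NEAREST)[:,:,::-1])
E
```

```text
dp [ 2.82  0.13 -0.3 ] ang [-0.07  0.15  0.04] yawnow 99.93 t 11.35 pos [ 0.457  -0.0369  0.1032] q6 -0.25 F [ 0.   0.6 -0.9] w 0.153
(np.float64(-0.4099), 0.03, [0.62, -0.22], np.float64(0.91)) (np.float64(0.4566734851986213), np.float64(-0.03631981951708956))
(np.float64(-0.4227), 0.0314, [0.35, -2.18], np.float64(16.12)) (np.float64(0.4547887153923612), np.float64(-0.03692141357279774))
```

View pics/o2.png

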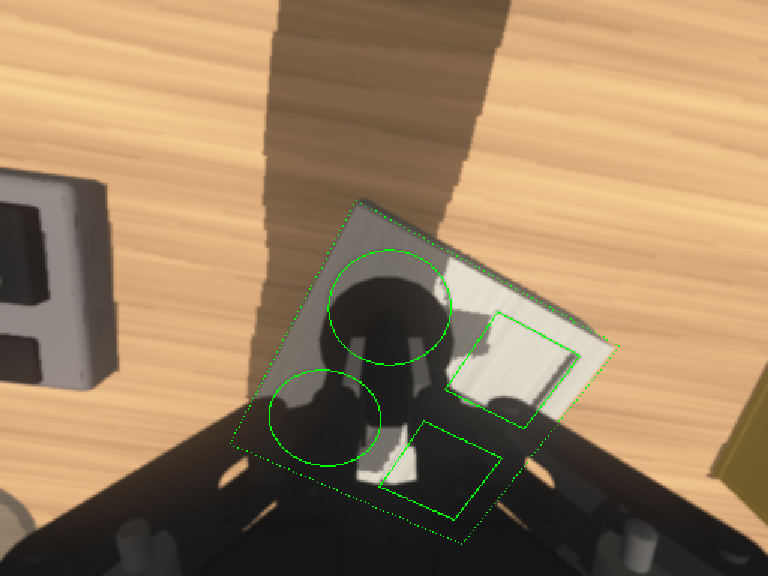

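```bash
python3 - <<'E'
from h import *
s=robot.read_state()
im,i=snap("wrist","o_raw")
f=fit(im,i,"plate",.4985,-.0133,yaws=[1.22,1.2425,1.26],r=.006);print(np.round(f,4),pocket(f[1:],"r2"))
# edge-only check: just plate outline
im=im.copy();overlay(im,i,"plate",f[1:])
cv2.imwrite("pics/o3.png",cv2.resize(im[110:300,130:430],None,fx=2.5,fy=2.5,interpolation=cv2.INTER_NEAREST)[:,:,::-1])
goal([.4539,-.0361,.075],np.radians(100))
E
```

```text
[-0.3284  0.497  -0.0163  1.1987] [ 0.45035267 -0.03679866]
dp [ 2.88  0.15 -0.36] ang [-0.07  0.26  0.07] yawnow 99.93 t 11.45 pos [ 0.4575 -0.037   0.1038] q6 -0.25 F [-0.2  0.6 -0.2] w 0.155
```

View pics/o3.png

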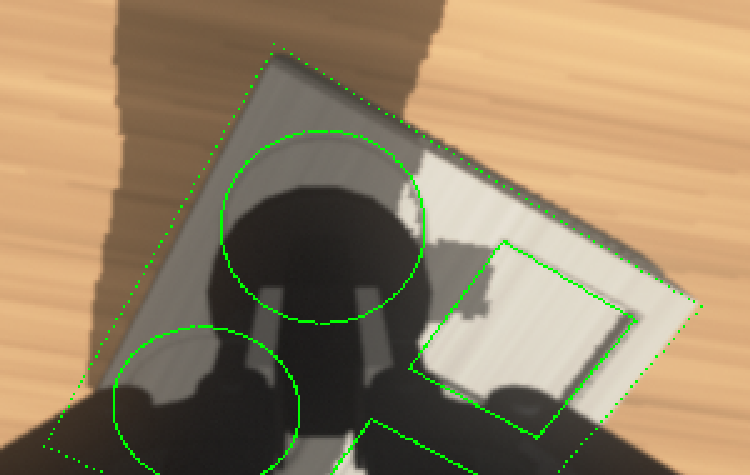

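>>> send_rows(rows=[{"dp": [0,0.15,-0.35],"angular": [0,0,0],"claw": 0},{"dp": [1.5,0.15,-0.35],"angular": [0,0,0],"claw": 0},{"dp": [2.3,0.15,-0.35],"angular": [0,0,0],"claw": 0},{"dp": [2.3,0.15,-0.35],"angular": [0,0,0],"claw": 0},{"dp": [2.3,0.15,-0.35],"angular": [0,0,0],"claw": 0}])

```text
t: 11.95
eef_pos: [0.4507, -0.0358, 0.0793]
orientation: [0.704, -0.061, 0.704, 0.061]
contact_force: [0.0, 0.5, -1.3]
width: 0.15
```

```bash
python3 - <<'E'
from h import *
s=robot.read_state();goal([.4539,-.0361,.071],np.radians(100),s)
im,i=snap("wrist","p_raw");im=im.copy();P=(.4985,-.0133,1.2425);overlay(im,i,"plate",P)
cv2.imwrite("pics/p3.png",cv2.resize(im[110:300,130:430],None,fx=2.5,fy=2.5,interpolation=cv2.INTER_NEAREST)[:,:,::-1])
E
```

```text
dp [ 0.83 -0.08  0.31] ang [-0.07  0.   -0.  ] yawnow 99.93 t 11.95 pos [ 0.4507 -0.0358  0.0793] q6 -0.25 F [ 0.   0.5 -1.3] w 0.15
```

View pics/p3.png

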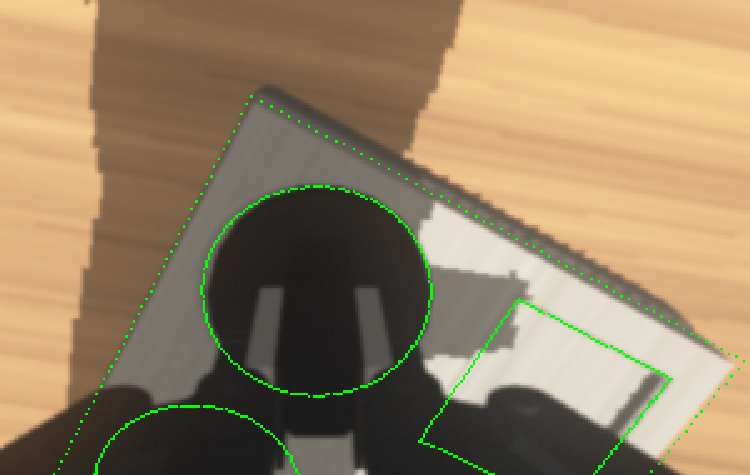

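>>> send_rows(rows=[{"dp": [0,-0.05,0.22],"angular": [0,0,0],"claw": 0},{"dp": [0.4,-0.05,0.22],"angular": [0,0,0],"claw": 0},{"dp": [0.7,-0.05,0.22],"angular": [0,0,0],"claw": 0},{"dp": [0.9,-0.05,0.22],"angular": [0,0,0],"claw": 0},{"dp": [0.9,-0.05,0.22],"angular": [0,0,0],"claw": 0}])

```text
t: 12.5
eef_pos: [0.4528, -0.0359, 0.0704]
orientation: [0.704, -0.061, 0.704, 0.061]
contact_force: [-1.4, -0.0, 5.7]
width: 0.153
```

```bash
python3 - <<'E'
from h import *
s=robot.read_state();goal([.4535,-.0361,.071],np.radians(100),s)
im,i=snap("wrist","q_raw");im=im.copy();P=(.4985,-.0133,1.2425);overlay(im,i,"plate",P)
cv2.imwrite("pics/q3.png",cv2.resize(im[110:300,130:430],None,fx=2.5,fy=2.5,interpolation=cv2.INTER_NEAREST)[:,:,::-1])
E
```

```text
dp [-0.06 -0.03  0.07] ang [-0.07  0.    0.  ] yawnow 99.93 t 12.5 pos [ 0.4528 -0.0359  0.0704] q6 -0.25 F [-1.4 -0.   5.7] w 0.153
```

View pics/q3.png

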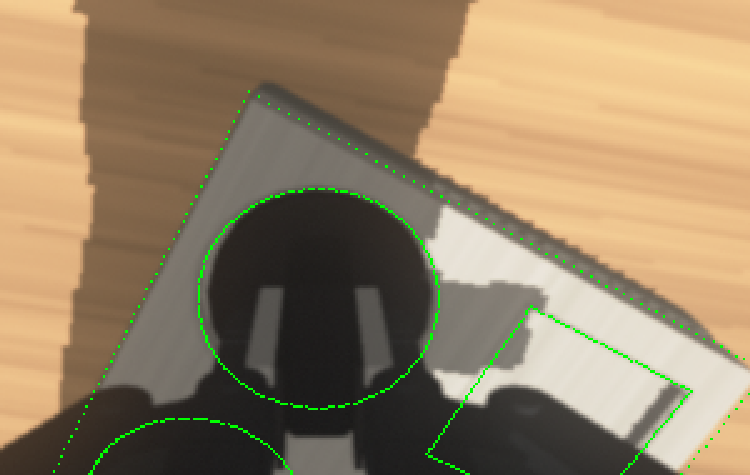

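>>> send_rows(rows=[{"dp": [0,0,0],"angular": [0,0,0],"claw": 0.4},{"dp": [0,0,0],"angular": [0,0,0],"claw": 0.4},{"dp": [0,0,0],"angular": [0,0,0],"claw": 0.4},{"dp": [-4,0,0],"angular": [0,0,0],"claw": 0.4},{"dp": [-9,0,0],"angular": [0,0,0],"claw": 0.4}])

```text
t: 13.05
eef_pos: [0.4503, -0.0357, 0.1588]
orientation: [0.702, -0.061, 0.707, 0.062]
contact_force: [2.0, 0.3, -0.5]
width: 0.405
```

```bash
python3 - <<'E'
from h import *
goal([.55,-.06,.20],np.radians(100))
E
```

```text
dp [-4.19 -4.11  9.37] ang [-0.07 -0.37 -0.09] yawnow 99.93 t 13.05 pos [ 0.4503 -0.0357  0.1588] q6 -0.25 F [ 2.   0.3 -0.5] w 0.405
```

```bash
python3 - <<'E'
from h import *
goal([.655,-.16,.18],np.radians(127))
E
```

```text
dp [ -2.26 -15.77  18.  ] ang [-27.07  -0.34  -0.18] yawnow 99.93 t 13.05 pos [ 0.4503 -0.0357  0.1588] q6 -0.25 F [ 2.   0.3 -0.5] w 0.405
```

>>> send_rows(rows=[{"dp": [-4,-15.8,18],"angular": [-27,0,0],"claw": 0.5},{"dp": [-4,-15.8,18],"angular": [-27,0,0],"claw": 0.5},{"dp": [-4,-15.8,18],"angular": [-27,0,0],"claw": 0.5},{"dp": [-4,-15.8,18],"angular": [-27,0,0],"claw": 0.5},{"dp": [-4,-15.8,18],"angular": [-27,0,0],"claw": 0.5}])

```text
t: 13.55
eef_pos: [0.6593, -0.162, 0.2]
orientation: [0.671, -0.224, 0.67, 0.224]
contact_force: [1.0, 0.8, -0.1]
width: 0.5
```

>>> send_rows(rows=[{"dp": [0,0,0],"angular": [0,0,0],"claw": 0.5},{"dp": [0,0,0],"angular": [0,0,0],"claw": 0.5}])

```text
t: 13.75
eef_pos: [0.6575, -0.1609, 0.1986]
orientation: [0.67, -0.223, 0.671, 0.224]
contact_force: [0.0, 0.0, -0.0]
width: 0.502
```

```bash
python3 - <<'E'
from h import *
s=robot.read_state();im,i=snap("wrist","r_wrist");im=im.copy();b0=im.copy()
f=fit(b0,i,"round",.664,-.167);print(np.round(f,4),np.degrees(f[3]));overlay(im,i,"round",f[1:])
g=fit(b0,i,"plate",.4985,-.0133,yaws=np.radians([67,70,73]),r=.009);print(np.round(g,4));
P=(.4985,-.0133,1.2425);overlay(im,i,"plate",g[1:])
b=np.hstack([b0,im])[:,:,::-1]
cv2.imwrite("pics/r2.png",np.clip(cv2.resize(b,None,fx=.78,fy=.78).astype(int)*1.5,0,255).astype(np.uint8))
goal([.664,-.168,.07],np.radians(127),s)
E
```

```text
[-0.533   0.6658 -0.1647  1.1175] 64.02843900228649
[-0.5243  0.499  -0.0146  1.2348]
dp [12.86 -0.98  0.11] ang [-0.11 -0.06 -0.09] yawnow 126.89 t 13.75 pos [ 0.6575 -0.1609  0.1986] q6 -0.88 F [ 0.  0. -0.] w 0.502
```

View pics/r2.png

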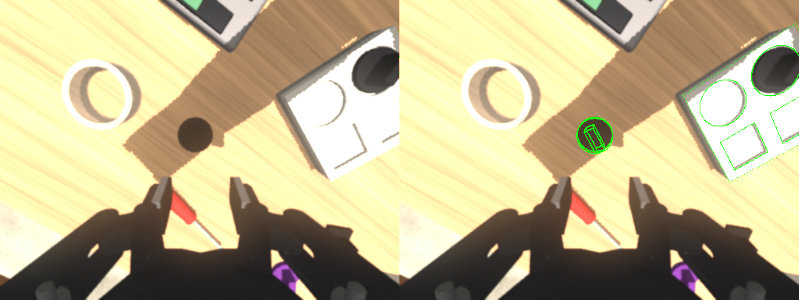

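```bash
python3 - <<'E'
from h import *
im=cv2.imread("pics/r_wrist.png");c=im[145:200,220:280].astype(float);print(c.min(),c.max())
c=np.clip((c-15)*6,0,255).astype(np.uint8)
cv2.imwrite("pics/r3.png",cv2.resize(c,None,fx=8,fy=8,interpolation=cv2.INTER_CUBIC))
i=cams.camera_info("wrist")
for y0 in range(0,180,10):
    f=fit(im[:,:,::-1].copy(),i,"round",.6658,-.166,yaws=np.radians([y0]),r=.003);print(y0,np.round(f,4),np.degrees(f[3]))
E
```

```text
26.0 225.0
0 [-0.5392  0.6646 -0.1642  0.684 ] 39.19315620041965
10 [-0.5391  0.6646 -0.1641  0.6838] 39.17755119292522
20 [-0.5392  0.6646 -0.1642  0.6837] 39.174067939503026
30 [-0.5392  0.6646 -0.1642  0.6837] 39.17436791264754
40 [-0.5392  0.6646 -0.1642  0.6841] 39.19444235953051
50 [-0.5391  0.6646 -0.1642  0.6787] 38.88871860068428
60 [-0.5333  0.6646 -0.164   1.0909] 62.50609868416307
70 [-0.5332  0.6646 -0.1639  1.0915] 62.5370327174146
80 [-0.5333  0.6646 -0.164   1.0908] 62.49674185193281
90 [-0.5333  0.6646 -0.164   1.0901] 62.45999064641277
100 [-0.5333  0.6646 -0.164   1.091 ] 62.50876925158345
110 [-0.5333  0.6646 -0.164   1.0926] 62.602334052624926
120 [-0.5333  0.6646 -0.164   1.0913] 62.52572805216459
130 [-0.5392  0.6646 -0.1641  3.8269] 219.26346897149975
140 [-0.5332  0.6646 -0.164   4.2223] 241.920074007097
150 [-0.5331  0.6646 -0.164   4.2366] 242.73792689284286
160 [-0.5392  0.6646 -0.1642  3.8254] 219.1788434905667
170 [-0.5391  0.6646 -0.1642  3.8224] 219.00478942980686
```

View pics/r3.png

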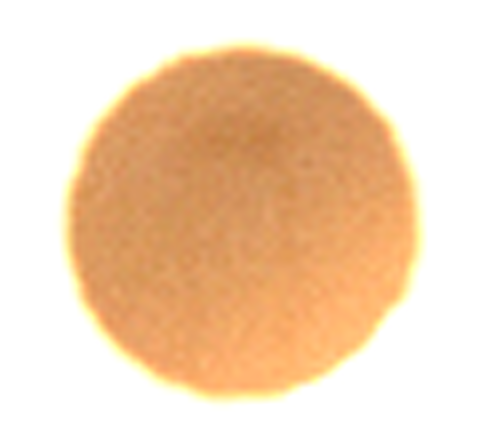

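```bash
python3 - <<'E'
from h import *
goal([.665,-.1655,.06],np.radians(128))
E
```

```text
dp [13.89 -0.97  0.39] ang [-1.08 -0.09 -0.13] yawnow 126.92 t 13.8 pos [ 0.6564 -0.1602  0.1989] q6 -0.88 F [-0.1  0.9  0.2] w 0.501
```

>>> send_rows(rows=[{"dp": [5,-0.9,0.35],"angular": [-1,0,0],"claw": 0.5},{"dp": [10,-0.9,0.35],"angular": [-1,0,0],"claw": 0.5},{"dp": [13.9,-0.9,0.35],"angular": [-1,0,0],"claw": 0.5},{"dp": [13.9,-0.9,0.35],"angular": [-1,0,0],"claw": 0.5},{"dp": [13.9,-0.9,0.35],"angular": [-1,0,0],"claw": 0.5}])

```text
t: 14.3
eef_pos: [0.664, -0.1646, 0.0613]
orientation: [0.668, -0.23, 0.669, 0.231]
contact_force: [0.6, 0.5, 0.9]
width: 0.505
```

```bash
python3 - <<'E'
from h import *
s=robot.read_state();im,i=snap("wrist","s_wrist");im=im.copy();b0=im.copy()
f=fit(b0,i,"round",.665,-.165,yaws=np.radians([30,37,44]),r=.006);print(np.round(f,4),np.degrees(f[3]));overlay(im,i,"round",f[1:])
b=np.hstack([b0,im])[100:300,:,::-1]
cv2.imwrite("pics/s2.png",np.clip(cv2.resize(b,None,fx=.78,fy=.78).astype(int)*2,0,255).astype(np.uint8))
goal([f[1],f[2],.028],np.radians(128),s)
E
```

```text
[-0.4748  0.6651 -0.1656  0.656 ] 37.58565940036148
dp [ 3.33 -0.15  0.03] ang [-0.03 -0.08 -0.11] yawnow 127.97 t 14.3 pos [ 0.664  -0.1646  0.0613] q6 -0.91 F [0.6 0.5 0.9] w 0.505
```

View pics/s2.png

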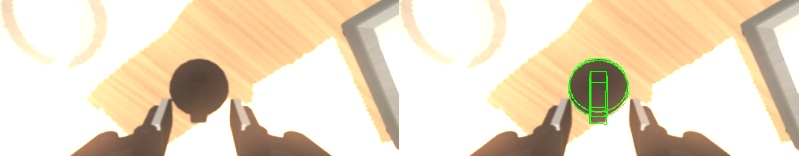

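>>> send_rows(rows=[{"dp": [3.2,-0.2,0],"angular": [0,0,0],"claw": 0.5},{"dp": [3.2,-0.2,0],"angular": [0,0,0],"claw": 0.5},{"dp": [3.2,-0.2,0],"angular": [0,0,0],"claw": 0},{"dp": [3.2,-0.2,0],"angular": [0,0,0],"claw": 0},{"dp": [3.2,-0.2,0],"angular": [0,0,0],"claw": 0}])

```text
t: 14.85
eef_pos: [0.6685, -0.1675, 0.0318]
orientation: [0.67, -0.231, 0.667, 0.229]
contact_force: [-1.1, 0.8, 6.6]
width: 0.155
```

>>> send_rows(rows=[{"dp": [0,0,0],"angular": [0,0,0],"claw": 0},{"dp": [0,0,0],"angular": [0,0,0],"claw": 0}])

```text
t: 15.05
eef_pos: [0.6685, -0.1675, 0.0318]
orientation: [0.67, -0.231, 0.667, 0.229]
contact_force: [-1.0, 1.3, 6.7]
width: 0.156
```

```bash
python3 - <<'E'
from h import *
goal([.60,-.115,.20],np.radians(128))
E
```

```text
dp [-16.85   8.3   -2.13] ang [-0.06  0.16  0.18] yawnow 127.94 t 15.05 pos [ 0.6685 -0.1675  0.0318] q6 -0.91 F [-1.   1.3  6.7] w 0.156
```

>>> send_rows(rows=[{"dp": [-5,0,0],"angular": [9,0,0],"claw": 0},{"dp": [-10,2,0],"angular": [28,0,0],"claw": 0},{"dp": [-15,6,-2],"angular": [28,0,0],"claw": 0},{"dp": [-16.5,8.3,-2],"angular": [28,0,0],"claw": 0},{"dp": [-16.5,8.3,-2],"angular": [28,0,0],"claw": 0}])

```text
t: 15.55
eef_pos: [0.5997, -0.1122, 0.2004]
orientation: [0.707, -0.062, 0.702, 0.061]
contact_force: [1.5, -0.3, -0.7]
width: 0.159
```

>>> send_rows(rows=[{"dp": [0,0,0],"angular": [0,0,0],"claw": 0},{"dp": [0,0,0],"angular": [0,0,0],"claw": 0}])

```text
t: 15.75
eef_pos: [0.6002, -0.1143, 0.1932]
orientation: [0.704, -0.061, 0.705, 0.061]
contact_force: [0.2, 0.0, -0.7]
width: 0.15
```

```bash
python3 - <<'E'
from h import *
s=robot.read_state();im,i=snap("wrist","t_wrist");im=im.copy();b0=im.copy()
g=fit(b0,i,"plate",.4985,-.0133,yaws=np.radians([67,70,73]),r=.006);print(np.round(g,4),pocket(g[1:],"r1"))
for b in inhand(b0,i,s,"round",[.0300,.0318]): print(b[:4],b[4][1:3])
overlay(im,i,"plate",g[1:]);overlay(im,i,"round",b[4][1:],s['eef_pos'][2]-.0318)
cv2.imwrite("pics/t2.png",cv2.resize(im,None,fx=1.5,fy=1.5,interpolation=cv2.INTER_NEAREST)[:,:,::-1])
goal([.521,-.059,.10],np.radians(100),s)
E
```

```text
[-0.5914  0.4984 -0.0136  1.2339] [ 0.52043843 -0.05951834]
(np.float64(-0.4093), 0.03, [0.5, 0.12], np.float64(0.46)) (np.float64(0.6002220189906454), np.float64(-0.11381722982033926))
(np.float64(-0.405), 0.0318, [0.51, -1.44], np.float64(0.73)) (np.float64(0.5986832023054011), np.float64(-0.11407589707161483))
dp [ 9.33  6.82 -6.84] ang [-0.06 -0.03  0.01] yawnow 99.94 t 15.75 pos [ 0.6002 -0.1143  0.1932] q6 -0.36 F [ 0.2  0.  -0.7] w 0.15
```

View pics/t2.png

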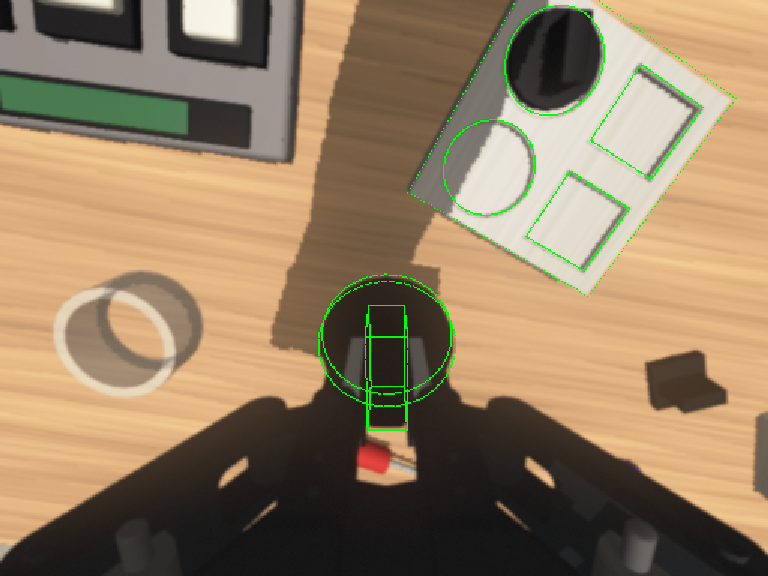

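>>> send_rows(rows=[{"dp": [0,6.8,-6.8],"angular": [0,0,0],"claw": 0},{"dp": [3,6.8,-6.8],"angular": [0,0,0],"claw": 0},{"dp": [8,6.8,-6.8],"angular": [0,0,0],"claw": 0},{"dp": [10.5,6.8,-6.8],"angular": [0,0,0],"claw": 0},{"dp": [10.5,6.8,-6.8],"angular": [0,0,0],"claw": 0}])

```text
t: 16.3
eef_pos: [0.5168, -0.0585, 0.0839]
orientation: [0.701, -0.06, 0.708, 0.062]
contact_force: [0.5, 0.5, -0.9]
width: 0.155
```

>>> send_rows(rows=[{"dp": [0,0,0],"angular": [0,0,0],"claw": 0},{"dp": [0,0,0],"angular": [0,0,0],"claw": 0}])

```text
t: 16.5
eef_pos: [0.5233, -0.0593, 0.0901]
orientation: [0.705, -0.061, 0.704, 0.061]
contact_force: [-0.2, 0.6, -1.1]
width: 0.158
```

```bash
python3 - <<'E'
from h import *
s=robot.read_state();goal([.521,-.0593,.080],np.radians(100),s)
E
```

```text
dp [ 1.01  0.04 -0.23] ang [-0.1   0.14  0.04] yawnow 99.9 t 16.5 pos [ 0.5233 -0.0593  0.0901] q6 -0.29 F [-0.2  0.6 -1.1] w 0.158
```

>>> send_rows(rows=[{"dp": [0.5,0,-0.15],"angular": [0,0,0],"claw": 0},{"dp": [1.0,0,-0.15],"angular": [0,0,0],"claw": 0},{"dp": [1.0,0,-0.15],"angular": [0,0,0],"claw": 0},{"dp": [1.0,0,-0.15],"angular": [0,0,0],"claw": 0}])

```text
t: 16.9
eef_pos: [0.5198, -0.059, 0.0791]
orientation: [0.704, -0.061, 0.704, 0.061]
contact_force: [-1.0, 0.6, -0.7]
width: 0.153
```

```bash
python3 - <<'E'
from h import *
s=robot.read_state();goal([.521,-.0593,.071],np.radians(100),s)
im,i=snap("wrist","u_raw");im=im.copy();P=(.4984,-.0136,1.2339);overlay(im,i,"plate",P)
cv2.imwrite("pics/u3.png",cv2.resize(im[60:300,130:430],None,fx=2.5,fy=2.5,interpolation=cv2.INTER_NEAREST)[:,:,::-1])
E
```

```text
dp [ 0.81 -0.05  0.11] ang [-0.07  0.    0.  ] yawnow 99.93 t 16.9 pos [ 0.5198 -0.059   0.0791] q6 -0.29 F [-1.   0.6 -0.7] w 0.153
```

View pics/u3.png

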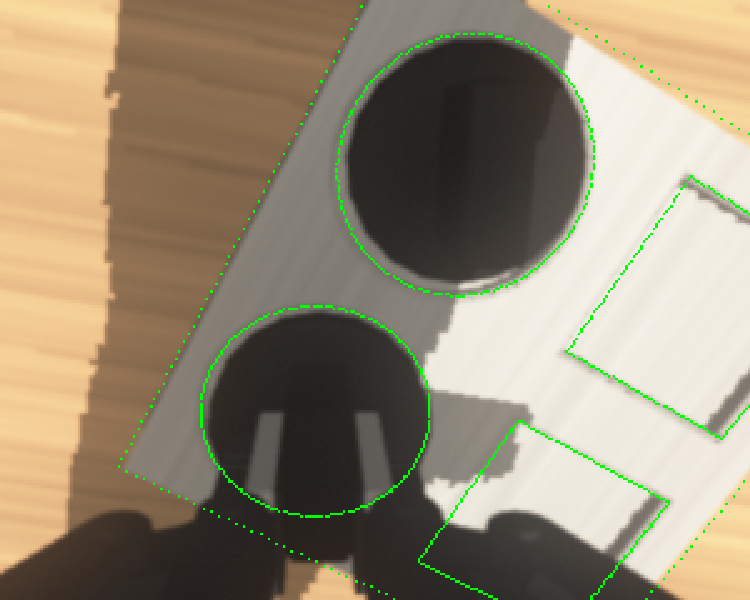

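>>> send_rows(rows=[{"dp": [0.4,-0.03,0.1],"angular": [0,0,0],"claw": 0},{"dp": [0.7,-0.03,0.1],"angular": [0,0,0],"claw": 0},{"dp": [0.9,-0.03,0.1],"angular": [0,0,0],"claw": 0},{"dp": [0.9,-0.03,0.1],"angular": [0,0,0],"claw": 0}])

```text
t: 17.35
eef_pos: [0.5209, -0.0591, 0.0707]
orientation: [0.705, -0.061, 0.704, 0.061]
contact_force: [-2.5, 0.5, 7.3]
width: 0.153
```

>>> send_rows(rows=[{"dp": [0,0,0],"angular": [0,0,0],"claw": 0.4},{"dp": [0,0,0],"angular": [0,0,0],"claw": 0.4},{"dp": [0,0,0],"angular": [0,0,0],"claw": 0.4},{"dp": [-4,0,0],"angular": [0,0,0],"claw": 0.4},{"dp": [-9,0,0],"angular": [0,0,0],"claw": 0.4}])

```text
t: 17.85
eef_pos: [0.5184, -0.0588, 0.1584]
orientation: [0.702, -0.061, 0.707, 0.062]
contact_force: [2.4, 0.0, -0.5]
width: 0.401
```

```bash
python3 - <<'E'
from h import *
goal([.655,.15,.19],np.radians(26.3))
goal([.655,.15,.19],np.radians(116.3))
goal([.655,.15,.19],np.radians(206.3))
E
```

```text
dp [-3.24 18.22 17.04] ang [73.63 -0.39  0.15] yawnow 99.93 t 17.85 pos [ 0.5184 -0.0588  0.1584] q6 -0.29 F [ 2.4  0.  -0.5] w 0.401
dp [-3.24 18.22 17.04] ang [-16.37  -0.36  -0.16] yawnow 99.93 t 17.85 pos [ 0.5184 -0.0588  0.1584] q6 -0.29 F [ 2.4  0.  -0.5] w 0.401
dp [-3.24 18.22 17.04] ang [73.63 -0.39  0.15] yawnow 99.93 t 17.85 pos [ 0.5184 -0.0588  0.1584] q6 -0.29 F [ 2.4  0.  -0.5] w 0.401
```

>>> send_rows(rows=[{"dp": [-4,18,17],"angular": [73.6,0,0],"claw": 0.5},{"dp": [-4,18,17],"angular": [73.6,0,0],"claw": 0.5},{"dp": [-4,18,17],"angular": [73.6,0,0],"claw": 0.5},{"dp": [-4,18,17],"angular": [73.6,0,0],"claw": 0.5},{"dp": [-4,18,17],"angular": [73.6,0,0],"claw": 0.5}])

```text
t: 18.35
eef_pos: [0.6559, 0.146, 0.1994]
orientation: [0.678, 0.2, 0.678, -0.2]
contact_force: [1.5, -0.4, 1.0]
width: 0.498
```

>>> send_rows(rows=[{"dp": [0,0,0],"angular": [30.7,0,0],"claw": 0.5},{"dp": [0,0,0],"angular": [30.7,0,0],"claw": 0.5},{"dp": [0,0,0],"angular": [30.7,0,0],"claw": 0.5},{"dp": [0,0,0],"angular": [30.7,0,0],"claw": 0.5}])

```text
t: 18.75
eef_pos: [0.6551, 0.1446, 0.1986]
orientation: [0.601, 0.372, 0.602, -0.372]
contact_force: [0.1, -0.4, 0.7]
width: 0.504
```

```bash
python3 - <<'E'
from h import *
s=robot.read_state();im,i=snap("wrist","v_wrist");im=im.copy();b0=im.copy()
f=fit(b0,i,"square",.666,.152,yaws=np.radians(np.arange(90,140,5)));print(np.round(f,4),np.degrees(f[3]));overlay(im,i,"square",f[1:])
b=np.hstack([b0,im])[:,:,::-1]
cv2.imwrite("pics/v2.png",np.clip(cv2.resize(b,None,fx=.78,fy=.78).astype(int)*1.5,0,255).astype(np.uint8))
goal([f[1],f[2],.065],f[3]+np.pi/2,s)
E
```

```text
[-0.5993  0.6665  0.1591  2.0454] 117.19173189234547
dp [13.36  1.68 -0.78] ang [-0.64 -0.01  0.06] yawnow 26.55 t 18.75 pos [0.6551 0.1446 0.1986] q6 1.32 F [ 0.1 -0.4  0.7] w 0.504
```

View pics/v2.png

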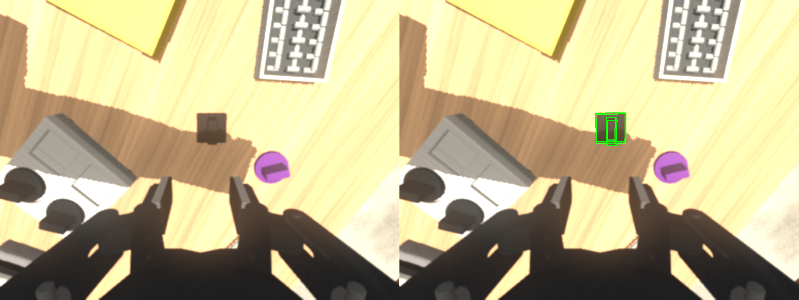

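>>> send_rows(rows=[{"dp": [5,1.7,-0.8],"angular": [-0.6,0,0],"claw": 0.5},{"dp": [10,1.7,-0.8],"angular": [-0.6,0,0],"claw": 0.5},{"dp": [13.3,1.7,-0.8],"angular": [-0.6,0,0],"claw": 0.5},{"dp": [13.3,1.7,-0.8],"angular": [-0.6,0,0],"claw": 0.5},{"dp": [13.3,1.7,-0.8],"angular": [-0.6,0,0],"claw": 0.5}])

```text
t: 19.3
eef_pos: [0.6663, 0.159, 0.0662]
orientation: [0.604, 0.367, 0.605, -0.368]
contact_force: [1.0, 0.0, 0.8]
width: 0.502
```

```bash
python3 - <<'E'
from h import *
s=robot.read_state();im,i=snap("wrist","w_wrist");im=im.copy();b0=im.copy()
f=fit(b0,i,"square",.666,.157,yaws=np.radians(np.arange(107,130,5)),r=.009);print(np.round(f,4),np.degrees(f[3]));overlay(im,i,"square",f[1:])
b=np.hstack([b0,im])[100:300,:,::-1]
cv2.imwrite("pics/w2.png",np.clip(cv2.resize(b,None,fx=.78,fy=.78).astype(int)*1.5,0,255).astype(np.uint8))
goal([f[1],f[2],.029],f[3]+np.pi/2,s)
E
```

```text
[-0.5197  0.6661  0.1603  2.0375] 116.73903550131942
dp [ 3.72  0.04 -0.13] ang [ 0.69 -0.02  0.09] yawnow 27.43 t 19.3 pos [0.6663 0.159  0.0662] q6 1.33 F [1.  0.  0.8] w 0.502
```

View pics/w2.png

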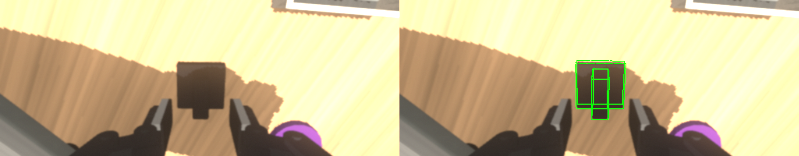

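>>> send_rows(rows=[{"dp": [3.5,0,-0.15],"angular": [0.5,0,0],"claw": 0.5},{"dp": [3.5,0,-0.15],"angular": [0.5,0,0],"claw": 0.5},{"dp": [3.5,0,-0.15],"angular": [0.5,0,0],"claw": 0},{"dp": [3.5,0,-0.15],"angular": [0.5,0,0],"claw": 0},{"dp": [3.5,0,-0.15],"angular": [0.5,0,0],"claw": 0}])

```text
t: 19.85
eef_pos: [0.668, 0.1608, 0.0342]
orientation: [0.604, 0.371, 0.601, -0.369]
contact_force: [-0.7, -0.5, 4.1]
width: 0.159
```

>>> send_rows(rows=[{"dp": [0,0,0],"angular": [0,0,0],"claw": 0},{"dp": [0,0,0],"angular": [0,0,0],"claw": 0}])

```text
t: 20.05
eef_pos: [0.668, 0.1608, 0.0342]
orientation: [0.604, 0.371, 0.601, -0.369]
contact_force: [-0.8, -0.1, 6.3]
width: 0.153
```

```bash
python3 - <<'E'
from h import *
goal([.61,.06,.20],np.radians(71))
E
```

```text
dp [-16.62  -9.66   6.39] ang [-44.11   0.17  -0.22] yawnow 26.89 t 20.05 pos [0.668  0.1608 0.0342] q6 1.34 F [-0.8 -0.1  6.3] w 0.153
```

>>> send_rows(rows=[{"dp": [-5,0,0],"angular": [0,0,0],"claw": 0},{"dp": [-10,-2,1],"angular": [-44,0,0],"claw": 0},{"dp": [-14,-5,3],"angular": [-44,0,0],"claw": 0},{"dp": [-16.5,-9,6],"angular": [-44,0,0],"claw": 0},{"dp": [-16.5,-9.6,6.4],"angular": [-44,0,0],"claw": 0}])

```text
t: 20.55
eef_pos: [0.6098, 0.0577, 0.2013]
orientation: [0.688, 0.174, 0.683, -0.174]
contact_force: [1.7, 0.0, -0.2]
width: 0.154
```

```bash
python3 - <<'E'
from h import *
goal([.61,.06,.20],np.radians(71))
E
```

```text
dp [ 0.13  0.21 -0.09] ang [-9.47  0.35 -0.12] yawnow 61.53 t 20.55 pos [0.6098 0.0577 0.2013] q6 0.59 F [ 1.7  0.  -0.2] w 0.154
```

>>> send_rows(rows=[{"dp": [0,0,0],"angular": [-9.4,0,0],"claw": 0},{"dp": [0,0,0],"angular": [-9.4,0,0],"claw": 0},{"dp": [0,0,0],"angular": [-9.4,0,0],"claw": 0},{"dp": [0,0,0],"angular": [-9.4,0,0],"claw": 0}])

```text
t: 20.95
eef_pos: [0.6094, 0.0604, 0.1961]
orientation: [0.697, 0.119, 0.697, -0.119]
contact_force: [0.0, 0.8, -1.1]
width: 0.153
```

```bash
python3 - <<'E'
from h import *
s=robot.read_state();im,i=snap("wrist","x_wrist");im=im.copy();b0=im.copy()
g=fit(b0,i,"plate",.4985,-.0133,yaws=np.radians([69,71,73]),r=.006);print(np.round(g,4),np.degrees(g[3]),pocket(g[1:],"s1"),pocket(g[1:],"s2"))
for b in inhand(b0,i,s,"square",[.0320,.0342]): print(b[:4],b[4][1:3])
overlay(im,i,"plate",g[1:]);overlay(im,i,"square",b[4][1:],s['eef_pos'][2]-.0342)
cv2.imwrite("pics/x2.png",cv2.resize(im,None,fx=1.5,fy=1.5,interpolation=cv2.INTER_NEAREST)[:,:,::-1])
p=pocket(g[1:],"s2");goal([*p,.11],g[3],s);p=pocket(g[1:],"s1");goal([*p,.11],g[3],s)
E
```

```text
[-0.5357  0.4981 -0.0139  1.2402] 71.05842884355465 [0.54383286 0.00845589] [0.47573165 0.03182736]
(np.float64(-0.3954), 0.032, [-0.92, -1.72], np.float64(-6.28)) (np.float64(0.6074680262694788), np.float64(0.06005910689915089))
(np.float64(-0.4109), 0.0342, [-1.07, -0.31], np.float64(-6.6)) (np.float64(0.6087491317744969), np.float64(0.05944498840789869))
dp [  8.61  -7.13 -11.65] ang [-0.48 -0.02  0.01] yawnow 70.58 t 20.95 pos [0.6094 0.0604 0.1961] q6 0.44 F [ 0.   0.8 -1.1] w 0.153
dp [ 8.61 -7.07 -4.45] ang [-0.48 -0.02  0.01] yawnow 70.58 t 20.95 pos [0.6094 0.0604 0.1961] q6 0.44 F [ 0.   0.8 -1.1] w 0.153
```

View pics/x2.png

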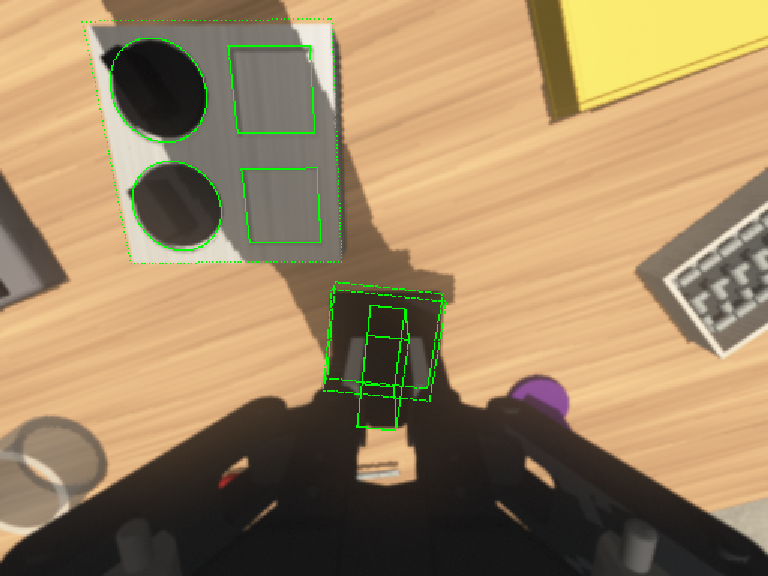

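```bash
python3 - <<'E'
from h import *
im=cv2.imread("pics/x_wrist.png");i=cams.camera_info("wrist");s=robot.read_state()
a=np.clip(im[170:300,190:320].astype(int)*3,0,255).astype(np.uint8)
a=cv2.resize(a,None,fx=3,fy=3,interpolation=cv2.INTER_CUBIC)
b=cv2.resize(np.clip(im[10:140,110:240].astype(int)*1.5,0,255).astype(np.uint8),None,fx=3,fy=3,interpolation=cv2.INTER_CUBIC)
cv2.imwrite("pics/x3.png",np.hstack([a,b]))
E
```

```text
(no output)
```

View pics/x3.png

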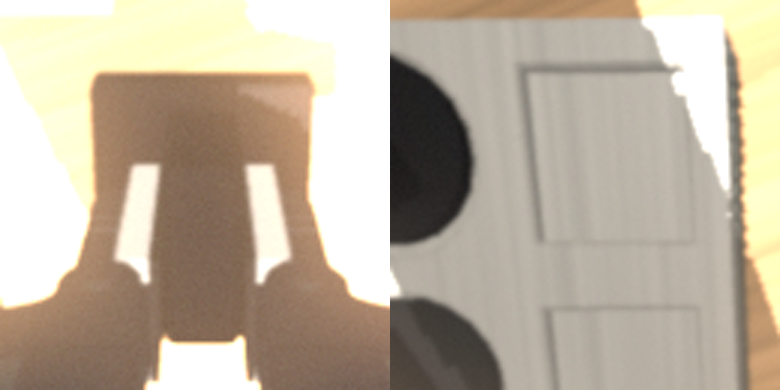

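```bash
python3 - <<'E'
from h import *
i=cams.camera_info("wrist");s=robot.read_state()
c=np.array([px2w(i,*p,.046) for p in [(153.3,31.7),(208.3,32.7),(211,90.7),(160,90.7)]]);print(np.round(c,4),c.mean(0),[np.linalg.norm(c[k]-c[k-1]) for k in range(4)])
for k in range(4):d=c[k]-c[k-1];print(np.degrees(np.arctan2(d[1],d[0]))%90)
im=cv2.imread("pics/x_wrist.png")[:,:,::-1].copy()
yaw=np.radians(70.58-90)
for zo in(.032,.0342):
  # foot top-edge: bottom near edge
  z=s['eef_pos'][2]-zo
  for u,v in[(190+95/3,170+73/3),(190+310/3,170+73/3)]:
    for zz in(z,z+.01):print(zo,np.round(Rq(s).inv().apply(px2w(i,u,v,zz)-s['eef_pos'])*1000,1))
E
```

```text
[[0.4456 0.0173 0.046 ]
 [0.4631 0.0647 0.046 ]
 [0.5104 0.048  0.046 ]
 [0.4939 0.0011 0.046 ]] [0.47824341 0.03280533 0.046     ] [np.float64(0.051000344444361675), np.float64(0.05050235671345856), np.float64(0.050177384133163055), np.float64(0.04970752362153514)]
71.48378198180163
69.72193798357941
70.59739991962596
70.64953118321
0.032 [ 32.  -21.8 -21.8]
0.032 [ 22.  -20.4 -25.1]
0.032 [ 32.   23.2 -21.9]
0.032 [ 22.   21.8 -25.2]
0.0342 [ 34.2 -22.1 -21.1]
0.0342 [ 24.2 -20.7 -24.4]
0.0342 [ 34.2  23.5 -21.1]
0.0342 [ 24.2  22.1 -24.4]
```

>>> send_rows(rows=[{"dp": [0,-7.05,-11.6],"angular": [-0.3,0,0],"claw": 0},{"dp": [0,-7.05,-11.6],"angular": [-0.3,0,0],"claw": 0},{"dp": [5,-7.05,-11.6],"angular": [-0.3,0,0],"claw": 0},{"dp": [8,-7.05,-11.6],"angular": [-0.3,0,0],"claw": 0},{"dp": [10,-7.05,-11.6],"angular": [-0.3,0,0],"claw": 0}])

```text
t: 21.5
eef_pos: [0.4724, 0.0317, 0.0937]
orientation: [0.695, 0.117, 0.699, -0.118]
contact_force: [-0.4, 0.3, 0.2]
width: 0.155
```

>>> send_rows(rows=[{"dp": [0,0,0],"angular": [0,0,0],"claw": 0},{"dp": [0,0,0],"angular": [0,0,0],"claw": 0},{"dp": [0,0,0],"angular": [0,0,0],"claw": 0}])

```text
t: 21.8
eef_pos: [0.4784, 0.0322, 0.0976]
orientation: [0.698, 0.117, 0.696, -0.117]
contact_force: [1.6, -0.9, 0.1]
width: 0.155
```

```bash
python3 - <<'E'
from h import *
s=robot.read_state();goal([.4764,.0324,.085],np.radians(70.8),s)
im,i=snap("wrist","y_raw")
cv2.imwrite("pics/y3.png",np.clip(cv2.resize(im[110:300,130:430],None,fx=2.5,fy=2.5,interpolation=cv2.INTER_CUBIC)[:,:,::-1].astype(int)*1.4,0,255).astype(np.uint8))
E
```

```text
dp [ 1.26 -0.04 -0.2 ] ang [ 0.17  0.15 -0.06] yawnow 70.97 t 21.8 pos [0.4784 0.0322 0.0976] q6 0.4 F [ 1.6 -0.9  0.1] w 0.155
```

View pics/y3.png

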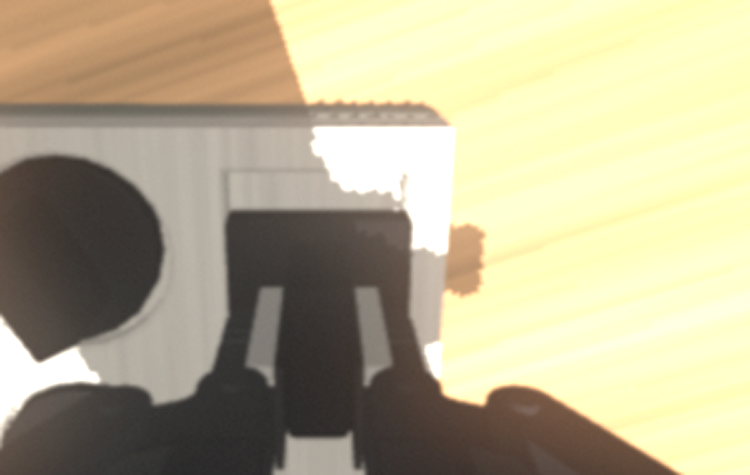

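>>> send_rows(rows=[{"dp": [0.7,0,-0.1],"angular": [0,0,0],"claw": 0},{"dp": [1.3,0,-0.1],"angular": [0,0,0],"claw": 0},{"dp": [1.3,0,-0.1],"angular": [0,0,0],"claw": 0},{"dp": [1.3,0,-0.1],"angular": [0,0,0],"claw": 0}])

```text
t: 22.25
eef_pos: [0.4753, 0.0321, 0.0831]
orientation: [0.697, 0.117, 0.698, -0.117]
contact_force: [-0.1, -0.1, -0.4]
width: 0.151
```

```bash
python3 - <<'E'
from h import *
s=robot.read_state();goal([.4764,.0324,.0732],np.radians(70.8),s)
im,i=snap("wrist","z_raw")
cv2.imwrite("pics/z3.png",np.clip(cv2.resize(im[130:270,200:320],None,fx=4,fy=4,interpolation=cv2.INTER_CUBIC)[:,:,::-1].astype(int)*1.4,0,255).astype(np.uint8))
E
```

```text
dp [0.99 0.06 0.09] ang [ 0.16 -0.04  0.02] yawnow 70.96 t 22.25 pos [0.4753 0.0321 0.0831] q6 0.4 F [-0.1 -0.1 -0.4] w 0.151
```

View pics/z3.png

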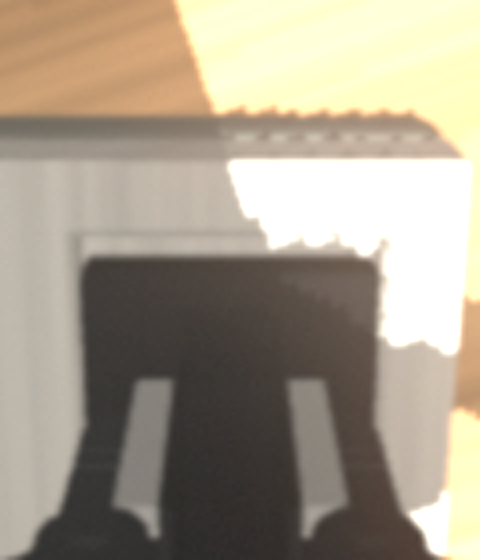

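>>> send_rows(rows=[{"dp": [0.4,0.04,-0.03],"angular": [0,0,0],"claw": 0},{"dp": [0.8,0.04,-0.03],"angular": [0,0,0],"claw": 0},{"dp": [1.0,0.04,-0.03],"angular": [0,0,0],"claw": 0},{"dp": [1.1,0.04,-0.03],"angular": [0,0,0],"claw": 0}])

```text
t: 22.7
eef_pos: [0.4752, 0.0326, 0.0731]
orientation: [0.697, 0.117, 0.697, -0.117]
contact_force: [-4.9, 0.1, 16.9]
width: 0.153
```

```bash
python3 - <<'E'
from h import *
s=robot.read_state();goal([.4764,.0324,.0732],np.radians(70.8),s)
im,i=snap("wrist","aa_raw")
cv2.imwrite("pics/aa3.png",np.clip(cv2.resize(im[130:270,200:320],None,fx=4,fy=4,interpolation=cv2.INTER_CUBIC)[:,:,::-1].astype(int)*1.4,0,255).astype(np.uint8))
E
```

```text
dp [-0.01  0.02  0.12] ang [ 0.16 -0.02  0.01] yawnow 70.96 t 22.7 pos [0.4752 0.0326 0.0731] q6 0.4 F [-4.9  0.1 16.9] w 0.153
```

View pics/aa3.png

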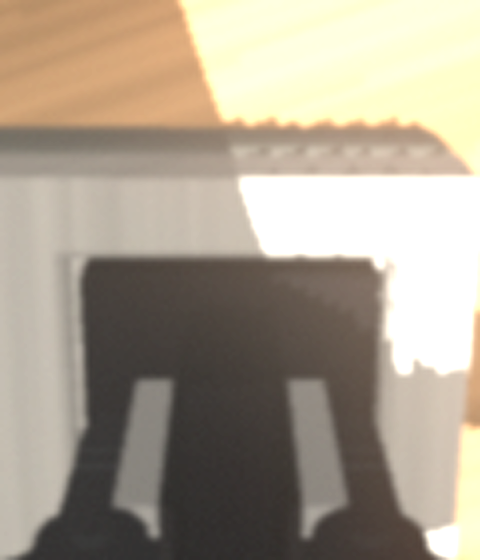

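>>> send_rows(rows=[{"dp": [-0.2,0,0.05],"angular": [0,0,0],"claw": 0.4},{"dp": [-0.2,0,0.05],"angular": [0,0,0],"claw": 0.4},{"dp": [-0.2,0,0.05],"angular": [0,0,0],"claw": 0.4},{"dp": [-4,0,0],"angular": [0,0,0],"claw": 0.4},{"dp": [-9,0,0],"angular": [0,0,0],"claw": 0.4}])

```text
t: 23.25
eef_pos: [0.4728, 0.0325, 0.1608]
orientation: [0.695, 0.116, 0.7, -0.118]
contact_force: [1.4, 0.7, 0.1]
width: 0.395
```

>>> send_rows(rows=[{"dp": [-3,0,8],"angular": [0,0,0],"claw": 0},{"dp": [-5,0,8],"angular": [0,0,0],"claw": 0},{"dp": [-5,0,8],"angular": [0,0,0],"claw": 0}])

```text
t: 23.55
eef_pos: [0.5586, 0.0054, 0.217]
orientation: [0.702, 0.118, 0.693, -0.117]
contact_force: [0.2, 0.1, 0.4]
width: -0.001
```

```bash
python3 - <<'E'
from h import *
s=robot.read_state();goal([.4764,.0324,.0732],np.radians(70.8),s)
im,i=snap("wrist","ab_raw")
cv2.imwrite("pics/ab3.png",np.clip(cv2.resize(im,None,fx=1.5,fy=1.5,interpolation=cv2.INTER_CUBIC)[:,:,::-1].astype(int)*1.3,0,255).astype(np.uint8))
for n in("scene","side"):snap(n,"ab_"+n)
a=cv2.imread("pics/ab_scene.png")[120:270,170:400];b=cv2.imread("pics/ab_side.png")[120:270,160:390]
cv2.imwrite("pics/ab4.png",cv2.resize(np.vstack([a,b]),None,fx=2,fy=2,interpolation=cv2.INTER_CUBIC))
E
```

```text
dp [14.27 -0.2  -8.82] ang [ 0.07  0.72 -0.22] yawnow 70.87 t 23.55 pos [0.5586 0.0054 0.217 ] q6 0.34 F [0.2 0.1 0.4] w -0.001
```

View pics/ab3.png

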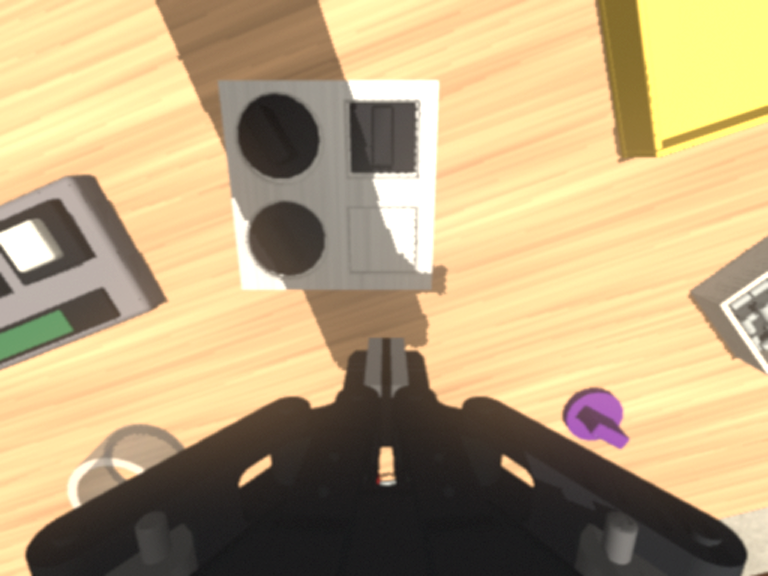

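View pics/ab4.png

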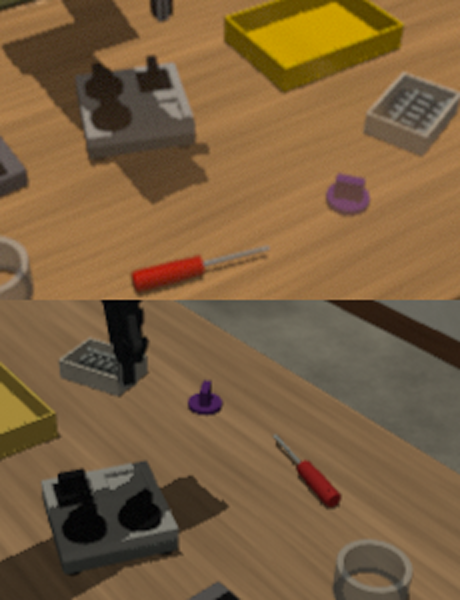

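```bash
python3 - <<'E'
from h import *
goal([.459,-.244,.13],np.radians(92))
E
```

```text
dp [  8.15 -26.65  -0.41] ang [-2.105e+01 -1.400e-01  1.000e-02] yawnow 70.95 t 23.7 pos [0.55   0.0066 0.2114] q6 0.34 F [-1.3 -0.3 -0.4] w -0.001
```

>>> send_rows(rows=[{"dp": [0,-26.6,-0.4],"angular": [-21,0,0],"claw": 0},{"dp": [0,-26.6,-0.4],"angular": [-21,0,0],"claw": 0},{"dp": [0,-26.6,-0.4],"angular": [-21,0,0],"claw": 0},{"dp": [0,-26.6,-0.4],"angular": [-21,0,0],"claw": 0},{"dp": [2,-26.6,-0.4],"angular": [-21,0,0],"claw": 0}])

```text
t: 24.2
eef_pos: [0.4674, -0.2199, 0.199]
orientation: [0.707, -0.012, 0.707, 0.013]
contact_force: [1.0, 0.2, -0.1]
width: 0.003
```

```bash
python3 - <<'E'
from h import *
goal([.459,-.244,.12],np.radians(92))
E
```

```text
dp [ 7.9  -2.38 -0.92] ang [ 0.02 -0.03 -0.02] yawnow 92.02 t 24.2 pos [ 0.4674 -0.2199  0.199 ] q6 -0.48 F [ 1.   0.2 -0.1] w 0.003
```

>>> send_rows(rows=[{"dp": [4,-1.7,-0.9],"angular": [0,0,0],"claw": 0},{"dp": [7.9,-1.7,-0.9],"angular": [0,0,0],"claw": 0},{"dp": [7.9,-1.7,-0.9],"angular": [0,0,0],"claw": 0},{"dp": [7.9,-1.7,-0.9],"angular": [0,0,0],"claw": 0}])

```text
t: 24.6
eef_pos: [0.4589, -0.2351, 0.1194]
orientation: [0.706, -0.011, 0.708, 0.013]
contact_force: [0.7, 0.6, 0.4]
width: -0.001
```

```bash
python3 - <<'E'
from h import *
goal([.459,-.244,.072],np.radians(92))
im,i=snap("wrist","ac_raw");print(w2px(i,[.459,-.244,.052]),w2px(i,[.4641,-.323,.052]),w2px(i,[.467,-.4035,.052]))
E
```

```text
dp [ 4.73 -0.9  -0.01] ang [-0.01 -0.24 -0.14] yawnow 91.99 t 24.6 pos [ 0.4589 -0.2351  0.1194] q6 -0.51 F [0.7 0.6 0.4] w -0.001
[244.96092001 206.56582207] [143.48433115 209.40991442] [ 39.99815755 209.54917863]
```

View pics/ac_raw.png

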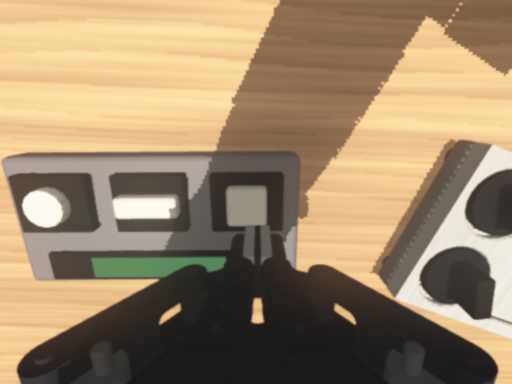

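>>> send_rows(rows=[{"dp": [2,-0.85,0],"angular": [0,0,0],"claw": 0},{"dp": [4,-0.85,0],"angular": [0,0,0],"claw": 0},{"dp": [5.1,-0.85,0],"angular": [0,0,0],"claw": 0},{"dp": [5.3,-0.85,0],"angular": [0,0,0],"claw": 0},{"dp": [5.3,-0.85,0],"angular": [0,0,0],"claw": 0}])

```text
t: 25.15
eef_pos: [0.4619, -0.2449, 0.0682]
orientation: [0.707, -0.013, 0.707, 0.012]
contact_force: [-0.2, 0.6, 0.9]
width: 0.003
```

>>> send_rows(rows=[{"dp": [0.3,0,-0.2],"angular": [0,0,0],"claw": 0},{"dp": [0.6,0,-0.2],"angular": [0,0,0],"claw": 0},{"dp": [0.9,0,-0.2],"angular": [0,0,0],"claw": 0},{"dp": [1.0,0,-0.2],"angular": [0,0,0],"claw": 0},{"dp": [1.0,0,-0.2],"angular": [0,0,0],"claw": 0}])

```text
t: 25.65
eef_pos: [0.4605, -0.2457, 0.0598]
orientation: [0.708, -0.013, 0.706, 0.012]
contact_force: [-2.4, 1.2, 16.9]
width: 0.004
```

>>> send_rows(rows=[{"dp": [0,0,0],"angular": [0,0,0],"claw": 0},{"dp": [-3,0,0],"angular": [0,0,0],"claw": 0},{"dp": [-4,-3,0.1],"angular": [0,0,0],"claw": 0},{"dp": [-4,-7.7,0.2],"angular": [0,0,0],"claw": 0},{"dp": [-4,-7.7,0.2],"angular": [0,0,0],"claw": 0}])

```text
t: 26.15
eef_pos: [0.4656, -0.3275, 0.0983]
orientation: [0.708, -0.012, 0.706, 0.009]
contact_force: [0.6, 0.2, 0.2]
width: 0.001
```

```bash
python3 - <<'E'
from h import *
im,i=snap("wrist","ad_raw");print(w2px(i,[.4641,-.323,.052]))
goal([.4641,-.323,.068],np.radians(92))
E
```

```text
[263.38274531 215.28859216]
dp [ 2.95  0.17 -0.02] ang [-0.23  0.08  0.08] yawnow 91.77 t 26.2 pos [ 0.4643 -0.3246  0.0975] q6 -0.64 F [-0.2  1.1  0. ] w 0.001
```

View pics/ad_raw.png

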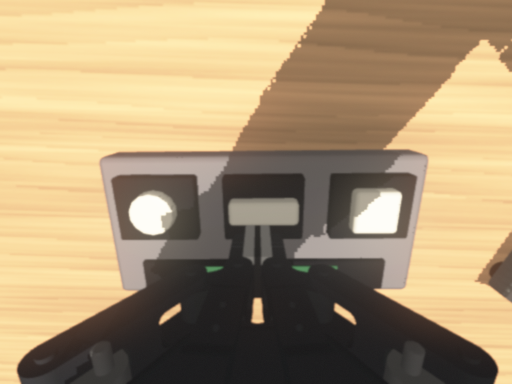

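>>> send_rows(rows=[{"dp": [2,0.1,-0.15],"angular": [0,0,0],"claw": 0},{"dp": [2.9,0.1,-0.15],"angular": [0,0,0],"claw": 0},{"dp": [2.9,0.1,-0.15],"angular": [0,0,0],"claw": 0}])

```text
t: 26.5
eef_pos: [0.4607, -0.3194, 0.0666]
orientation: [0.706, -0.011, 0.708, 0.013]
contact_force: [-0.3, -0.1, -0.1]
width: 0.005
```

>>> send_rows(rows=[{"dp": [0.3,0,0],"angular": [0,0,0],"claw": 0},{"dp": [0.6,0,0],"angular": [0,0,0],"claw": 0},{"dp": [0.9,0,0],"angular": [0,0,0],"claw": 0},{"dp": [1.0,0,0],"angular": [0,0,0],"claw": 0},{"dp": [1.0,0,0],"angular": [0,0,0],"claw": 0}])

```text
t: 27.0
eef_pos: [0.4624, -0.3206, 0.0599]
orientation: [0.707, -0.012, 0.707, 0.012]
contact_force: [-4.6, 3.5, 12.2]
width: 0.001
```

>>> send_rows(rows=[{"dp": [0,0,0],"angular": [0,0,0],"claw": 0},{"dp": [0,0,0],"angular": [0,0,0],"claw": 0}])

```text
t: 27.2
eef_pos: [0.4623, -0.3206, 0.0599]
orientation: [0.707, -0.012, 0.707, 0.012]
contact_force: [-3.3, 3.7, 11.6]
width: -0.004
```

```bash
python3 - <<'E'
from h import *
for n in("scene","side"):snap(n,"ae_"+n)
a=cv2.imread("pics/ae_scene.png")[120:270,60:360];b=cv2.imread("pics/ae_side.png")[170:384,120:420]
cv2.imwrite("pics/ae4.png",cv2.resize(np.vstack([a,b]),None,fx=1.6,fy=1.6,interpolation=cv2.INTER_CUBIC))
goal([.4641,-.323,.068],np.radians(92))
E
```

```text
dp [-0.81 -0.25  0.17] ang [-0.02  0.04 -0.02] yawnow 91.98 t 27.3 pos [ 0.4623 -0.3205  0.0599] q6 -0.64 F [-3.8  3.2 11.3] w -0.0
```

View pics/ae4.png

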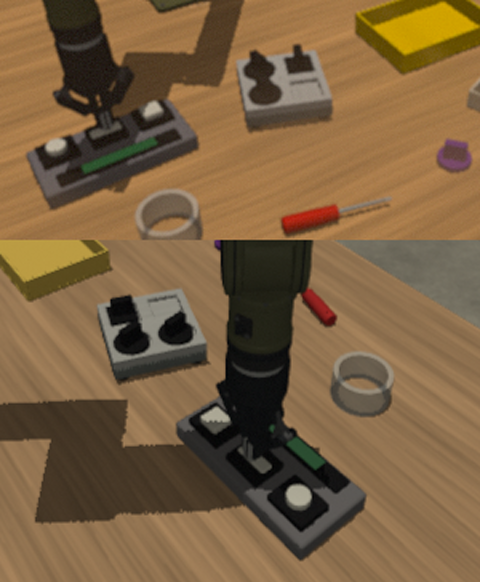

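>>> send_rows(rows=[{"dp": [-5,0,0],"angular": [0,0,0],"claw": 0},{"dp": [-10,0,0],"angular": [0,0,0],"claw": 0},{"dp": [-14,4,0],"angular": [0,0,0],"claw": 0},{"dp": [-14,9,0],"angular": [0,0,0],"claw": 0},{"dp": [-14,14,0],"angular": [0,0,0],"claw": 0}])

```text
t: 27.8
eef_pos: [0.4596, -0.1858, 0.2006]
orientation: [0.709, -0.012, 0.705, 0.011]
contact_force: [0.6, 1.8, -0.6]
width: 0.001
```

```bash
python3 - <<'E'
from h import *
goal([.525,.015,.20],np.radians(71))
E
```

```text
dp [ 0.06 19.86  7.19] ang [20.85  0.36  0.07] yawnow 91.85 t 27.8 pos [ 0.4596 -0.1858  0.2006] q6 -0.42 F [ 0.6  1.8 -0.6] w 0.001
```

>>> send_rows(rows=[{"dp": [0,19.8,7.2],"angular": [20.8,0,0],"claw": 0.4},{"dp": [0,19.8,7.2],"angular": [20.8,0,0],"claw": 0.4},{"dp": [0,19.8,7.2],"angular": [20.8,0,0],"claw": 0.4},{"dp": [0,19.8,7.2],"angular": [20.8,0,0],"claw": 0.4},{"dp": [0,19.8,7.2],"angular": [20.8,0,0],"claw": 0.4}])

```text
t: 28.3
eef_pos: [0.5245, 0.018, 0.1986]
orientation: [0.699, 0.115, 0.697, -0.114]
contact_force: [0.0, -1.3, 0.1]
width: 0.4
```

```bash
python3 - <<'E'
from h import *
im,i=snap("wrist","af_raw")
cv2.imwrite("pics/af3.png",np.clip(im[:,:,::-1].astype(int)*1.3,0,255).astype(np.uint8))
goal([.475,.0326,.11],np.radians(71))
E
```

```text
dp [ 8.84 -0.42 -5.2 ] ang [ 0.48  0.11 -0.23] yawnow 71.48 t 28.35 pos [0.5253 0.0198 0.1985] q6 0.36 F [ 1.1  1.9 -1.4] w 0.402
```

View pics/af3.png

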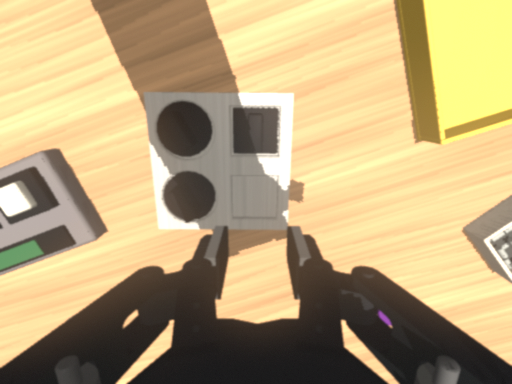

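>>> send_rows(rows=[{"dp": [4,-0.2,-4.5],"angular": [0.4,0,0],"claw": 0.4},{"dp": [8.8,-0.2,-5.2],"angular": [0.4,0,0],"claw": 0.4},{"dp": [8.8,-0.2,-5.2],"angular": [0.4,0,0],"claw": 0.4},{"dp": [8.8,-0.2,-5.2],"angular": [0.4,0,0],"claw": 0.4}])

```text
t: 28.75
eef_pos: [0.4722, 0.029, 0.1097]
orientation: [0.696, 0.118, 0.698, -0.118]
contact_force: [0.5, -0.4, 0.9]
width: 0.405
```

```bash
python3 - <<'E'
from h import *
goal([.4754,.0326,.0735],np.radians(71))
im,i=snap("wrist","ag_raw")
cv2.imwrite("pics/ag3.png",np.clip(im[100:300,:,::-1].astype(int)*1.4,0,255).astype(np.uint8))
E
```

```text
dp [3.62 0.45 0.19] ang [-0.23 -0.12  0.06] yawnow 70.77 t 28.75 pos [0.4722 0.029  0.1097] q6 0.4 F [ 0.5 -0.4  0.9] w 0.405
```

View pics/ag3.png

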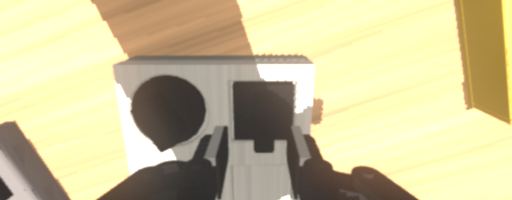

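>>> send_rows(rows=[{"dp": [1.5,0.4,0.15],"angular": [-0.2,0,0],"claw": 0.4},{"dp": [3.6,0.4,0.15],"angular": [-0.2,0,0],"claw": 0.4},{"dp": [3.6,0.4,0.15],"angular": [-0.2,0,0],"claw": 0.4},{"dp": [3.6,0.4,0.15],"angular": [-0.2,0,0],"claw": 0},{"dp": [3.6,0.4,0.15],"angular": [-0.2,0,0],"claw": 0}])

```text
t: 29.3
eef_pos: [0.4784, 0.0324, 0.0764]
orientation: [0.699, 0.117, 0.696, -0.117]
contact_force: [0.3, 0.3, 0.1]
width: 0.151
```

>>> send_rows(rows=[{"dp": [0,0,0],"angular": [0,0,0],"claw": 0},{"dp": [0,0,0],"angular": [0,0,0],"claw": 0},{"dp": [-3,0,0],"angular": [0,0,0],"claw": 0},{"dp": [-8,0,0],"angular": [0,0,0],"claw": 0},{"dp": [-12,0,3],"angular": [0,0,0],"claw": 0}])

```text
t: 29.8
eef_pos: [0.5006, 0.0233, 0.1965]
orientation: [0.696, 0.116, 0.699, -0.116]
contact_force: [2.5, 0.8, -1.0]
width: 0.154
```

```bash
python3 - <<'E'
from h import *
goal([.56,.30,.22],np.radians(90))
E
```

```text
dp [-2.36 28.1  -3.38] ang [-1.894e+01 -2.200e-01  1.000e-02] yawnow 71.06 t 29.8 pos [0.5006 0.0233 0.1965] q6 0.38 F [ 2.5  0.8 -1. ] w 0.154
```

>>> send_rows(rows=[{"dp": [-3,28,-3.4],"angular": [-19,0,0],"claw": 0},{"dp": [-3,28,-3.4],"angular": [-19,0,0],"claw": 0},{"dp": [-3,28,-3.4],"angular": [-19,0,0],"claw": 0},{"dp": [-3,28,-3.4],"angular": [-19,0,0],"claw": 0},{"dp": [-3,28,-3.4],"angular": [-19,0,0],"claw": 0}])

```text
t: 30.3
eef_pos: [0.5565, 0.2677, 0.2217]
orientation: [0.707, 0.0, 0.707, -0.0]
contact_force: [1.1, 0.2, 0.3]
width: 0.149
```

>>> send_rows(rows=[{"dp": [0,3.5,0],"angular": [0,0,0],"claw": 0},{"dp": [0,3.5,0],"angular": [0,0,0],"claw": 0},{"dp": [0,3.5,0],"angular": [0,0,0],"claw": 0}])

```text
t: 30.6
eef_pos: [0.5559, 0.3013, 0.2207]
orientation: [0.707, -0.001, 0.707, 0.0]
contact_force: [-0.2, 0.4, 0.5]
width: 0.148
```

```bash
python3 - <<'E'
from h import *
s=robot.read_state();im,i=snap("wrist","ah_raw")
g=fit(im,i,"tote",.465,.335,yaws=np.radians(np.arange(-16,20,4)),r=.015);print(np.round(g,4),np.degrees(g[3]))
im=im.copy();overlay(im,i,"tote",g[1:])
cv2.imwrite("pics/ah3.png",cv2.resize(im,None,fx=1.5,fy=1.5)[:,:,::-1])
goal([.465,.335,.12],np.radians(90),s)
E
```

```text
[-0.6883  0.469   0.3287 -0.0088] -0.5058792465126961
dp [10.07  3.39 -9.08] ang [ 0.06 -0.02  0.05] yawnow 90.06 t 30.6 pos [0.5559 0.3013 0.2207] q6 0.5 F [-0.2  0.4  0.5] w 0.148
```

View pics/ah3.png

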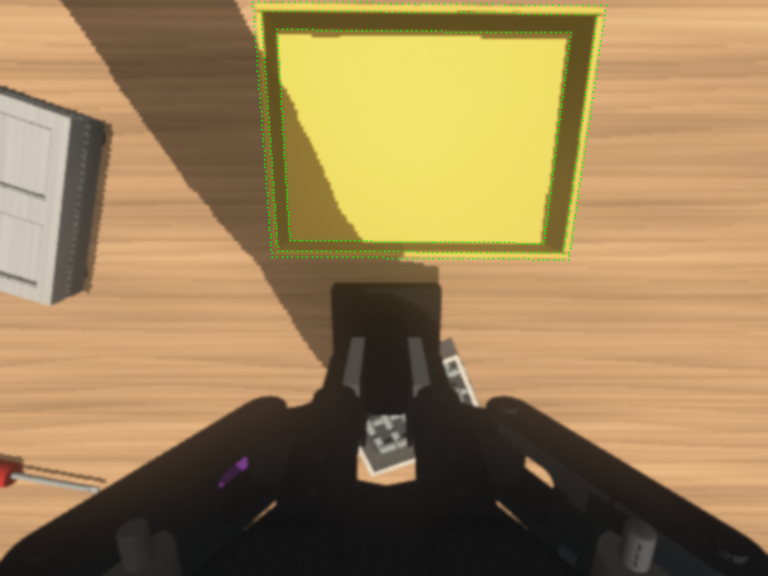

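>>> send_rows(rows=[{"dp": [0,7.8,-12],"angular": [0,0,0],"claw": 0},{"dp": [0,7.8,-12],"angular": [0,0,0],"claw": 0},{"dp": [4,7.8,-12],"angular": [0,0,0],"claw": 0},{"dp": [9,7.8,-12],"angular": [0,0,0],"claw": 0},{"dp": [14,7.8,-12],"angular": [0,0,0],"claw": 0}])

```text
t: 31.15
eef_pos: [0.4361, 0.3785, 0.0875]
orientation: [0.708, 0.001, 0.706, 0.001]
contact_force: [0.7, 0.8, -0.9]
width: 0.156
```

>>> send_rows(rows=[{"dp": [2,0,0],"angular": [0,0,0],"claw": 0},{"dp": [2,0,0],"angular": [0,0,0],"claw": 0},{"dp": [2,0,0],"angular": [0,0,0],"claw": 0}])

```text
t: 31.45
eef_pos: [0.437, 0.3778, 0.0678]
orientation: [0.707, 0.001, 0.707, -0.001]
contact_force: [1.1, 0.5, -0.2]
width: 0.155
```

```bash
python3 - <<'E'
from h import *
goal([.435,.38,.04],np.radians(90))
E
```

```text
dp [ 2.78  0.22 -0.2 ] ang [-0.14  0.01  0.01] yawnow 89.86 t 31.45 pos [0.437  0.3778 0.0678] q6 0.72 F [ 1.1  0.5 -0.2] w 0.155
```

>>> send_rows(rows=[{"dp": [1,0.1,-0.1],"angular": [0,0,0],"claw": 0},{"dp": [2,0.1,-0.1],"angular": [0,0,0],"claw": 0},{"dp": [2.6,0.1,-0.1],"angular": [0,0,0],"claw": 0},{"dp": [2.8,0.1,-0.1],"angular": [0,0,0],"claw": 0}])

```text
t: 31.85
eef_pos: [0.4364, 0.3801, 0.0422]
orientation: [0.708, 0.001, 0.706, 0.0]
contact_force: [-5.4, -6.5, 34.5]
width: 0.15
```

>>> send_rows(rows=[{"dp": [-0.25,0,0],"angular": [0,0,0],"claw": 0.05},{"dp": [-0.25,0,0],"angular": [0,0,0],"claw": 0.35},{"dp": [-0.25,0,0],"angular": [0,0,0],"claw": 0.35},{"dp": [-4,0,0],"angular": [0,0,0],"claw": 0.35},{"dp": [-9,0,0],"angular": [0,0,0],"claw": 0.35}])

```text
t: 32.35
eef_pos: [0.4333, 0.378, 0.1266]
orientation: [0.705, -0.002, 0.709, -0.002]
contact_force: [1.5, 1.0, 0.6]
width: 0.352
```

>>> send_rows(rows=[{"dp": [-5,0,5],"angular": [0,0,0],"claw": 0.35},{"dp": [-8,0,9],"angular": [0,0,0],"claw": 0.4},{"dp": [-8,0,9],"angular": [0,0,0],"claw": 0.4}])

```text
t: 32.65
eef_pos: [0.5298, 0.3808, 0.2126]
orientation: [0.709, 0.002, 0.705, 0.001]
contact_force: [0.2, 0.1, -0.4]
width: 0.396
```

```bash
python3 - <<'E'
from h import *
s=robot.read_state();im,i=snap("wrist","ai_raw")
g=fit(im,i,"square",.435,.38,yaws=np.radians([-10,0,10]),r=.009,dz=.005);print(np.round(g,4),np.degrees(g[3]))
cv2.imwrite("pics/ai3.png",np.clip(im[:,:,::-1].astype(int)*1.5,0,255).astype(np.uint8))
goal([.54,-.06,.20],np.radians(100),s)
E
```

```text
[-0.6591  0.4333  0.3816 -0.0009] -0.05173943066762089
dp [  1.1  -44.08   1.1 ] ang [-10.11   0.4   -0.18] yawnow 89.9 t 32.65 pos [0.5298 0.3808 0.2126] q6 0.63 F [ 0.2  0.1 -0.4] w 0.396
```

View pics/ai3.png

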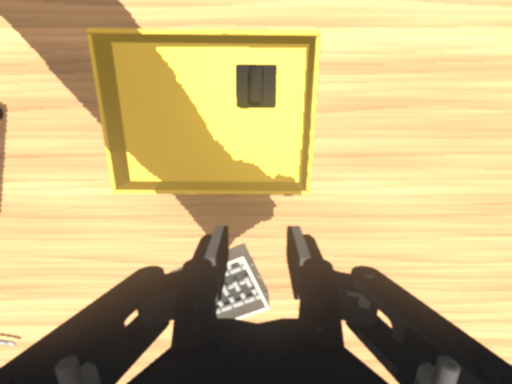

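Square stands flat in the tote at px (256,86). Next the round base in r1.

>>> send_rows(rows=[{"dp": [1,-44,1.5],"angular": [-10,0,0],"claw": 0.4},{"dp": [1,-44,1.5],"angular": [-10,0,0],"claw": 0.4},{"dp": [1,-44,1.5],"angular": [-10,0,0],"claw": 0.4},{"dp": [1,-44,1.5],"angular": [-10,0,0],"claw": 0.4},{"dp": [1,-44,1.5],"angular": [-10,0,0],"claw": 0.4}])

```text
t: 33.2
eef_pos: [0.5326, 0.1283, 0.2022]
orientation: [0.704, -0.062, 0.705, 0.062]
contact_force: [0.9, -0.2, 0.6]
width: 0.404
```

```bash
python3 - <<'E'
from h import *
goal([.535,-.06,.18],np.radians(100))
E
```

```text
dp [  2.23 -18.58  -3.04] ang [ 0.01 -0.1   0.01] yawnow 100.01 t 33.2 pos [0.5326 0.1283 0.2022] q6 0.06 F [ 0.9 -0.2  0.6] w 0.404
```

>>> send_rows(rows=[{"dp": [2,-18,-3],"angular": [0,0,0],"claw": 0.4},{"dp": [2,-18,-3],"angular": [0,0,0],"claw": 0.4},{"dp": [2,-18,-3],"angular": [0,0,0],"claw": 0.4},{"dp": [2,-18,-3],"angular": [0,0,0],"claw": 0.4},{"dp": [2,-18,-3],"angular": [0,0,0],"claw": 0.4}])

```text
t: 33.7
eef_pos: [0.534, -0.056, 0.1817]
orientation: [0.704, -0.06, 0.706, 0.059]
contact_force: [-0.1, 0.5, -0.6]
width: 0.4
```

```bash
python3 - <<'E'
from h import *
s=robot.read_state();im,i=snap("wrist","aj_raw")
cv2.imwrite("pics/aj3.png",np.clip(im[:,:,::-1].astype(int)*1.3,0,255).astype(np.uint8))
goal([.5215,-.0591,.115],np.radians(100),s)
E
```

```text
dp [ 6.68 -0.09 -1.26] ang [-0.36 -0.17  0.03] yawnow 99.64 t 33.7 pos [ 0.534  -0.056   0.1817] q6 -0.27 F [-0.1  0.5 -0.6] w 0.4
```

View pics/aj3.png

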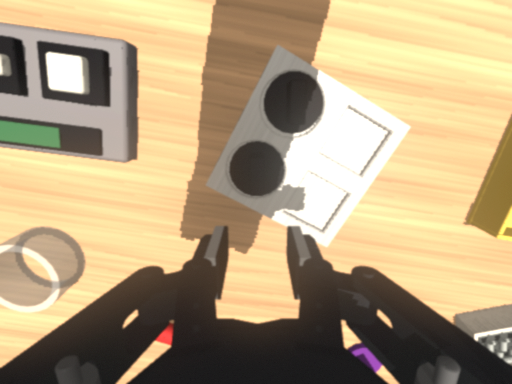

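>>> send_rows(rows=[{"dp": [3,0,-1.2],"angular": [-0.3,0,0],"claw": 0.4},{"dp": [6.5,0,-1.2],"angular": [-0.3,0,0],"claw": 0.4},{"dp": [6.5,0,-1.2],"angular": [-0.3,0,0],"claw": 0.4},{"dp": [6.5,0,-1.2],"angular": [-0.3,0,0],"claw": 0.4}])

```text
t: 34.15
eef_pos: [0.5229, -0.0534, 0.1181]
orientation: [0.704, -0.064, 0.705, 0.064]
contact_force: [0.4, 0.2, 0.4]
width: 0.397
```

```bash
python3 - <<'E'
from h import *
goal([.5212,-.0591,.0715],np.radians(100))
im,i=snap("wrist","ak_raw")
cv2.imwrite("pics/ak3.png",np.clip(im[100:300,:,::-1].astype(int)*1.6,0,255).astype(np.uint8))
E
```

```text
dp [ 4.66 -0.54 -0.27] ang [ 0.35 -0.11 -0.05] yawnow 100.35 t 34.15 pos [ 0.5229 -0.0534  0.1181] q6 -0.28 F [0.4 0.2 0.4] w 0.397
```

View pics/ak3.png

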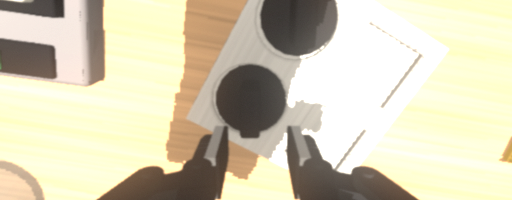

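>>> send_rows(rows=[{"dp": [1,-0.55,-0.2],"angular": [0.3,0,0],"claw": 0.4},{"dp": [3,-0.55,-0.2],"angular": [0.3,0,0],"claw": 0.4},{"dp": [4.6,-0.55,-0.2],"angular": [0.3,0,0],"claw": 0.4},{"dp": [4.6,-0.55,-0.2],"angular": [0.3,0,0],"claw": 0.4},{"dp": [4.6,-0.55,-0.2],"angular": [0.3,0,0],"claw": 0}])

```text
t: 34.7
eef_pos: [0.5231, -0.0605, 0.073]
orientation: [0.705, -0.061, 0.704, 0.061]
contact_force: [-0.1, -0.0, 0.6]
width: 0.244
```

>>> send_rows(rows=[{"dp": [0,0,0],"angular": [0,0,0],"claw": 0},{"dp": [0,0,0],"angular": [0,0,0],"claw": 0},{"dp": [0,0,0],"angular": [0,0,0],"claw": 0}])

```text
t: 35.0
eef_pos: [0.5237, -0.0605, 0.0735]
orientation: [0.705, -0.062, 0.704, 0.061]
contact_force: [0.5, -0.9, 4.3]
width: 0.153
```

>>> send_rows(rows=[{"dp": [-3,0,0],"angular": [0,0,0],"claw": 0},{"dp": [-8,0,0],"angular": [0,0,0],"claw": 0},{"dp": [-13,3,0],"angular": [0,0,0],"claw": 0},{"dp": [-14,8,0],"angular": [0,0,0],"claw": 0}])

```text
t: 35.4
eef_pos: [0.5133, 0.0109, 0.2153]
orientation: [0.708, -0.06, 0.701, 0.059]
contact_force: [0.8, 1.4, 0.4]
width: 0.149
```

```bash
python3 - <<'E'
from h import *
goal([.505,.38,.22],np.radians(90))
E
```

```text
dp [-0.51 36.53  5.4 ] ang [9.69 0.53 0.09] yawnow 99.69 t 35.4 pos [0.5133 0.0109 0.2153] q6 -0.15 F [0.8 1.4 0.4] w 0.149
```

>>> send_rows(rows=[{"dp": [0,36.5,5.4],"angular": [9.7,0,0],"claw": 0},{"dp": [0,36.5,5.4],"angular": [9.7,0,0],"claw": 0},{"dp": [0,36.5,5.4],"angular": [9.7,0,0],"claw": 0},{"dp": [0,36.5,5.4],"angular": [9.7,0,0],"claw": 0},{"dp": [0,36.5,5.4],"angular": [9.7,0,0],"claw": 0}])

```text
t: 35.9
eef_pos: [0.5029, 0.2582, 0.2106]
orientation: [0.707, -0.002, 0.707, 0.002]
contact_force: [1.5, -0.0, -1.7]
width: 0.154
```

```bash
python3 - <<'E'
from h import *
goal([.505,.38,.08],np.radians(90))
E
```

```text
dp [13.06 12.18  0.25] ang [ 0.27  0.03 -0.  ] yawnow 90.27 t 35.9 pos [0.5029 0.2582 0.2106] q6 0.47 F [ 1.5 -0.  -1.7] w 0.154
```

>>> send_rows(rows=[{"dp": [0,11.6,0.3],"angular": [0,0,0],"claw": 0},{"dp": [0,11.6,0.3],"angular": [0,0,0],"claw": 0},{"dp": [3,11.6,0.3],"angular": [0,0,0],"claw": 0},{"dp": [8,11.6,0.3],"angular": [0,0,0],"claw": 0},{"dp": [13,11.6,0.3],"angular": [0,0,0],"claw": 0}])

```text
t: 36.4
eef_pos: [0.5064, 0.3741, 0.0798]
orientation: [0.708, -0.002, 0.706, 0.003]
contact_force: [0.3, 0.1, -1.8]
width: 0.155
```

>>> send_rows(rows=[{"dp": [2,0,0],"angular": [0,0,0],"claw": 0},{"dp": [2,0,0],"angular": [0,0,0],"claw": 0},{"dp": [2,0,0],"angular": [0,0,0],"claw": 0}])

```text
t: 36.7
eef_pos: [0.5061, 0.3724, 0.0607]
orientation: [0.707, -0.002, 0.707, 0.002]
contact_force: [0.7, 0.2, -0.7]
width: 0.154
```

```bash
python3 - <<'E'
from h import *
goal([.505,.38,.0395],np.radians(90))
snap("wrist","al_raw")
E
```

```text
dp [ 2.12  0.76 -0.1 ] ang [ 0.26  0.   -0.  ] yawnow 90.26 t 36.7 pos [0.5061 0.3724 0.0607] q6 0.63 F [ 0.7  0.2 -0.7] w 0.154
```

View pics/al_raw.png

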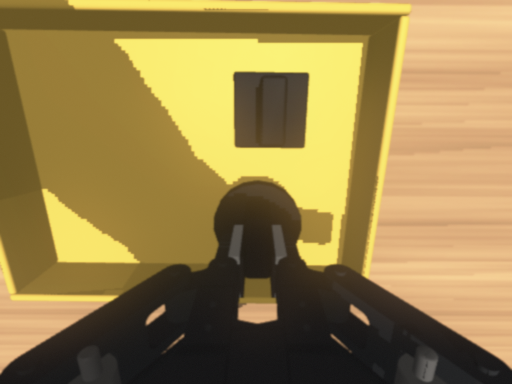

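Clear of the square. Lower gently.

>>> send_rows(rows=[{"dp": [1,0,0],"angular": [0,0,0],"claw": 0},{"dp": [1.7,0,0],"angular": [0,0,0],"claw": 0},{"dp": [2.05,0,0],"angular": [0,0,0],"claw": 0},{"dp": [2.05,0,0],"angular": [0,0,0],"claw": 0}])

```text
t: 37.15
eef_pos: [0.5059, 0.3722, 0.04]
orientation: [0.707, -0.002, 0.707, 0.002]
contact_force: [0.7, 0.8, -0.4]
width: 0.157
```

>>> send_rows(rows=[{"dp": [0.1,0,0],"angular": [0,0,0],"claw": 0},{"dp": [0.2,0,0],"angular": [0,0,0],"claw": 0}])

```text
t: 37.35
eef_pos: [0.5062, 0.3723, 0.0395]
orientation: [0.708, -0.001, 0.707, 0.002]
contact_force: [-0.5, -3.3, 12.0]
width: 0.153
```

>>> send_rows(rows=[{"dp": [-0.1,0,0],"angular": [0,0,0],"claw": 0.35},{"dp": [-0.1,0,0],"angular": [0,0,0],"claw": 0.35},{"dp": [-0.1,0,0],"angular": [0,0,0],"claw": 0.35},{"dp": [-4,0,0],"angular": [0,0,0],"claw": 0.35},{"dp": [-9,0,0],"angular": [0,0,0],"claw": 0.35}])

```text
t: 37.85
eef_pos: [0.5036, 0.3707, 0.1254]
orientation: [0.705, -0.003, 0.709, 0.0]
contact_force: [1.1, 0.5, 0.7]
width: 0.352
```

>>> send_rows(rows=[{"dp": [-5,0,0],"angular": [0,0,0],"claw": 0.35},{"dp": [-9,-3,0],"angular": [0,0,0],"claw": 0.4},{"dp": [-9,-8,0],"angular": [0,0,0],"claw": 0.4}])

```text
t: 38.15
eef_pos: [0.5102, 0.2959, 0.2243]
orientation: [0.711, -0.0, 0.703, 0.006]
contact_force: [1.0, -0.6, -0.1]
width: 0.4
```

```bash
python3 - <<'E'
from h import *
s=robot.read_state();snap("wrist","am_raw")
goal([.475,-.03,.20],np.radians(100),s)
E
```

```text
dp [  2.14 -32.58  -3.83] ang [-9.5   0.72 -0.37] yawnow 90.5 t 38.15 pos [0.5102 0.2959 0.2243] q6 0.52 F [ 1.  -0.6 -0.1] w 0.4
```

View pics/am_raw.png

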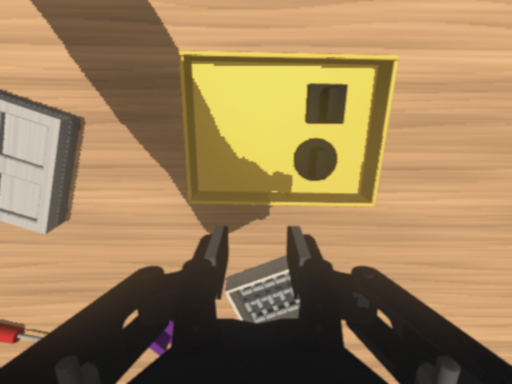

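Both are flat in the tote (px 327,104 and 316,159). On to the last round base.

>>> send_rows(rows=[{"dp": [2,-32.5,-3],"angular": [-9.5,0,0],"claw": 0.4},{"dp": [2,-32.5,-3],"angular": [-9.5,0,0],"claw": 0.4},{"dp": [2,-32.5,-3],"angular": [-9.5,0,0],"claw": 0.4},{"dp": [2,-32.5,-3],"angular": [-9.5,0,0],"claw": 0.4},{"dp": [2,-32.5,-3],"angular": [-9.5,0,0],"claw": 0.4}])

```text
t: 38.7
eef_pos: [0.4837, 0.0427, 0.202]
orientation: [0.704, -0.06, 0.705, 0.06]
contact_force: [1.5, -1.1, -0.2]
width: 0.403
```

```bash
python3 - <<'E'
from h import *
goal([.47,-.034,.17],np.radians(100))
E
```

```text
dp [ 3.2  -7.33 -2.65] ang [-0.22 -0.03  0.  ] yawnow 99.78 t 38.7 pos [0.4837 0.0427 0.202 ] q6 -0.08 F [ 1.5 -1.1 -0.2] w 0.403
```

>>> send_rows(rows=[{"dp": [3,-6.8,-2.6],"angular": [0,0,0],"claw": 0.4},{"dp": [3,-6.8,-2.6],"angular": [0,0,0],"claw": 0.4},{"dp": [3,-6.8,-2.6],"angular": [0,0,0],"claw": 0.4},{"dp": [3,-6.8,-2.6],"angular": [0,0,0],"claw": 0.4}])

```text
t: 39.1
eef_pos: [0.47, -0.0273, 0.1721]
orientation: [0.704, -0.059, 0.705, 0.06]
contact_force: [0.8, -0.4, -0.1]
width: 0.399
```

```bash
python3 - <<'E'
from h import *
im,i=snap("wrist","an_raw")
f=fit(im,i,"round",.4525,-.0355,yaws=np.radians([5,10,15]),r=.009,dz=.039);print(np.round(f,4),np.degrees(f[3]))
cv2.imwrite("pics/an3.png",np.clip(im[:,:,::-1].astype(int)*1.5,0,255).astype(np.uint8))
goal([.4535,-.0359,.11],np.radians(100))
E
```

```text
[-0.5206  0.4516 -0.0354  0.1692] 9.693376812483812
dp [ 6.25 -0.63 -1.84] ang [-0.25  0.   -0.03] yawnow 99.75 t 39.15 pos [ 0.4706 -0.0266  0.1725] q6 -0.23 F [ 0.4 -0.5  0.6] w 0.398
```

View pics/an3.png

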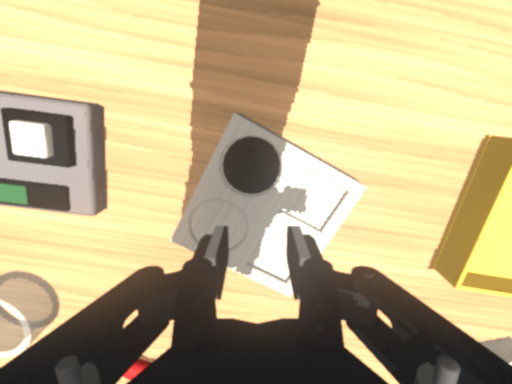

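>>> send_rows(rows=[{"dp": [2,-0.8,-1.85],"angular": [-0.2,0,0],"claw": 0.4},{"dp": [6,-0.8,-1.85],"angular": [-0.2,0,0],"claw": 0.4},{"dp": [6,-0.8,-1.85],"angular": [-0.2,0,0],"claw": 0.4},{"dp": [6,-0.8,-1.85],"angular": [-0.2,0,0],"claw": 0.4}])

```text
t: 39.55
eef_pos: [0.4537, -0.037, 0.1129]
orientation: [0.704, -0.062, 0.705, 0.062]
contact_force: [0.5, 0.4, 0.7]
width: 0.4
```

```bash
python3 - <<'E'
from h import *
goal([.453,-.0359,.072],np.radians(100))
E
```

```text
dp [ 4.09  0.12 -0.04] ang [ 0.06 -0.05 -0.03] yawnow 100.06 t 39.55 pos [ 0.4537 -0.037   0.1129] q6 -0.26 F [0.5 0.4 0.7] w 0.4
```

>>> send_rows(rows=[{"dp": [2,0.1,0],"angular": [0,0,0],"claw": 0.4},{"dp": [4,0.1,0],"angular": [0,0,0],"claw": 0.4},{"dp": [4.1,0.1,0],"angular": [0,0,0],"claw": 0.4},{"dp": [4.1,0.1,0],"angular": [0,0,0],"claw": 0},{"dp": [4.1,0.1,0],"angular": [0,0,0],"claw": 0}])

```text
t: 40.05
eef_pos: [0.4552, -0.0369, 0.0733]
orientation: [0.706, -0.062, 0.703, 0.061]
contact_force: [0.0, -0.5, -0.3]
width: 0.158
```

>>> send_rows(rows=[{"dp": [0,0,0],"angular": [0,0,0],"claw": 0},{"dp": [0,0,0],"angular": [0,0,0],"claw": 0},{"dp": [0,0,0],"angular": [0,0,0],"claw": 0}])

```text
t: 40.35
eef_pos: [0.4552, -0.0369, 0.0732]
orientation: [0.706, -0.061, 0.703, 0.061]
contact_force: [0.3, 0.5, 6.9]
width: 0.155
```

>>> send_rows(rows=[{"dp": [-3,0,0],"angular": [0,0,0],"claw": 0},{"dp": [-8,0,0],"angular": [0,0,0],"claw": 0},{"dp": [-13,3,0],"angular": [0,0,0],"claw": 0},{"dp": [-14,8,0],"angular": [0,0,0],"claw": 0}])

```text
t: 40.75
eef_pos: [0.4441, 0.0345, 0.2146]
orientation: [0.708, -0.06, 0.701, 0.059]
contact_force: [1.7, 1.1, -0.9]
width: 0.151
```

```bash
python3 - <<'E'
from h import *
goal([.468,.28,.22],np.radians(90))
E
```

```text
dp [-0.53 23.79  6.48] ang [9.67 0.54 0.06] yawnow 99.67 t 40.75 pos [0.4441 0.0345 0.2146] q6 -0.09 F [ 1.7  1.1 -0.9] w 0.151
```

>>> send_rows(rows=[{"dp": [0,23.4,6.5],"angular": [9.7,0,0],"claw": 0},{"dp": [0,23.4,6.5],"angular": [9.7,0,0],"claw": 0},{"dp": [0,23.4,6.5],"angular": [9.7,0,0],"claw": 0},{"dp": [0,23.4,6.5],"angular": [9.7,0,0],"claw": 0},{"dp": [2,23.4,6.5],"angular": [9.7,0,0],"claw": 0}])

```text
t: 41.25
eef_pos: [0.4655, 0.2764, 0.1938]
orientation: [0.709, -0.001, 0.705, 0.003]
contact_force: [1.7, -0.4, -0.8]
width: 0.154
```

```bash
python3 - <<'E'
from h import *
goal([.468,.28,.06],np.radians(90))
E
```

```text
dp [13.38  0.32  0.17] ang [ 0.29  0.33 -0.18] yawnow 90.29 t 41.25 pos [0.4655 0.2764 0.1938] q6 0.53 F [ 1.7 -0.4 -0.8] w 0.154
```

>>> send_rows(rows=[{"dp": [4,0,0],"angular": [0,0,0],"claw": 0},{"dp": [8,0,0],"angular": [0,0,0],"claw": 0},{"dp": [12,0,0],"angular": [0,0,0],"claw": 0},{"dp": [13,0,0],"angular": [0,0,0],"claw": 0},{"dp": [13,0,0],"angular": [0,0,0],"claw": 0}])

```text
t: 41.75
eef_pos: [0.4626, 0.2722, 0.06]
orientation: [0.706, -0.002, 0.708, 0.001]
contact_force: [0.5, -0.3, -0.5]
width: 0.154
```

```bash
python3 - <<'E'
from h import *
goal([.468,.28,.0392],np.radians(90))
snap("wrist","ao_raw")
E
```

```text
dp [2.08 0.78 0.55] ang [ 0.26 -0.19  0.11] yawnow 90.26 t 41.75 pos [0.4626 0.2722 0.06  ] q6 0.53 F [ 0.5 -0.3 -0.5] w 0.154
```

View pics/ao_raw.png

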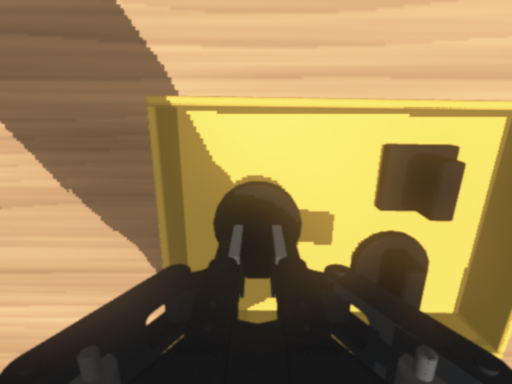

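>>> send_rows(rows=[{"dp": [1,0.3,0.3],"angular": [0,0,0],"claw": 0},{"dp": [1.7,0.3,0.3],"angular": [0,0,0],"claw": 0},{"dp": [2.0,0.3,0.3],"angular": [0,0,0],"claw": 0},{"dp": [2.1,0.3,0.3],"angular": [0,0,0],"claw": 0}])

```text
t: 42.2
eef_pos: [0.4668, 0.276, 0.0401]
orientation: [0.707, -0.002, 0.707, 0.002]
contact_force: [0.3, 0.1, -0.5]
width: 0.152
```

>>> send_rows(rows=[{"dp": [0.1,0,0],"angular": [0,0,0],"claw": 0},{"dp": [0.2,0,0],"angular": [0,0,0],"claw": 0}])

```text
t: 42.4
eef_pos: [0.4671, 0.2761, 0.0395]
orientation: [0.707, -0.002, 0.707, 0.002]
contact_force: [-2.1, -2.3, 16.1]
width: 0.153
```

>>> send_rows(rows=[{"dp": [-0.1,0,0],"angular": [0,0,0],"claw": 0.35},{"dp": [-0.1,0,0],"angular": [0,0,0],"claw": 0.35},{"dp": [-0.1,0,0],"angular": [0,0,0],"claw": 0.35},{"dp": [-4,0,0],"angular": [0,0,0],"claw": 0.35},{"dp": [-9,0,0],"angular": [0,0,0],"claw": 0.35}])

```text
t: 42.9
eef_pos: [0.4645, 0.2748, 0.1264]
orientation: [0.705, -0.003, 0.709, 0.0]
contact_force: [2.1, 0.7, -0.1]
width: 0.349
```

>>> send_rows(rows=[{"dp": [-5,0,3],"angular": [0,0,0],"claw": 0},{"dp": [-9,3,7],"angular": [0,0,0],"claw": 0},{"dp": [-9,3,7],"angular": [0,0,0],"claw": 0}])

```text
t: 43.2
eef_pos: [0.5407, 0.3085, 0.2224]
orientation: [0.71, 0.0, 0.704, 0.003]
contact_force: [-0.6, 0.8, -0.0]
width: -0.004
```

```bash
python3 - <<'E'
from h import *
s=robot.read_state();im,i=snap("wrist","ap_raw")
cv2.imwrite("pics/ap3.png",np.clip(im[:,:,::-1].astype(int)*1.5,0,255).astype(np.uint8))
for k,x,y in[("square",.435,.38),("round",.506,.372),("round",.467,.276)]:
    f=fit(im,i,k,x,y,yaws=np.radians([-10,0,10]),r=.012,dz=.005);print(k,np.round(f,4))
goal([.467,-.4035,.13],np.radians(92),s)
E
```

```text
square [-0.6847  0.435   0.3804 -0.0014]
round [-0.5777  0.5039  0.3728  0.3402]
round [-0.5597  0.4649  0.2761 -0.0201]
dp [  8.86 -71.21  -7.74] ang [-1.76  0.45 -0.25] yawnow 90.24 t 43.2 pos [0.5407 0.3085 0.2224] q6 0.51 F [-0.6  0.8 -0. ] w -0.004
```

View pics/ap3.png

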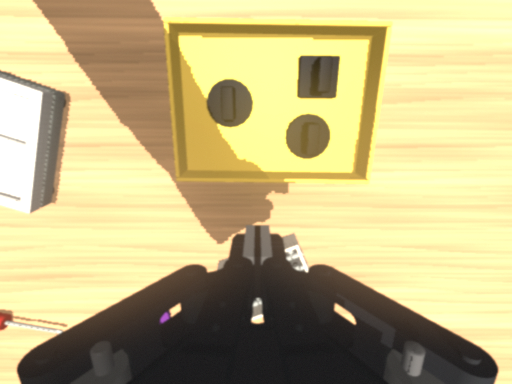

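>>> send_rows(rows=[{"dp": [0,-71,-7],"angular": [-1.7,0,0],"claw": 0},{"dp": [0,-71,-7],"angular": [-1.7,0,0],"claw": 0},{"dp": [0,-71,-7],"angular": [-1.7,0,0],"claw": 0},{"dp": [0,-71,-7],"angular": [-1.7,0,0],"claw": 0},{"dp": [0,-71,-7],"angular": [-1.7,0,0],"claw": 0}])

```text
t: 43.75
eef_pos: [0.5119, 0.0557, 0.2173]
orientation: [0.707, -0.012, 0.707, 0.012]
contact_force: [1.1, 0.0, 0.4]
width: -0.005
```

>>> send_rows(rows=[{"dp": [0,-46,-5],"angular": [0,0,0],"claw": 0},{"dp": [0,-46,-5],"angular": [0,0,0],"claw": 0},{"dp": [0,-46,-5],"angular": [0,0,0],"claw": 0},{"dp": [0,-46,-5],"angular": [0,0,0],"claw": 0},{"dp": [0,-46,-5],"angular": [0,0,0],"claw": 0}])

```text
t: 44.25
eef_pos: [0.4935, -0.1934, 0.2174]
orientation: [0.707, -0.012, 0.707, 0.012]
contact_force: [0.9, 0.9, 0.0]
width: -0.002
```

>>> send_rows(rows=[{"dp": [0,-20,-2],"angular": [0,0,0],"claw": 0},{"dp": [0,-20,-2],"angular": [0,0,0],"claw": 0},{"dp": [0,-20,-2],"angular": [0,0,0],"claw": 0},{"dp": [0,-20,-2],"angular": [0,0,0],"claw": 0},{"dp": [0,-20,-2],"angular": [0,0,0],"claw": 0}])

```text
t: 44.75
eef_pos: [0.4804, -0.3979, 0.2165]
orientation: [0.707, -0.011, 0.707, 0.009]
contact_force: [-1.0, 1.4, -0.7]
width: -0.0
```

```bash
python3 - <<'E'
from h import *
goal([.467,-.4035,.10],np.radians(92))
E
```

```text
dp [11.65 -0.5  -1.34] ang [-0.4  -0.05  0.11] yawnow 91.6 t 44.75 pos [ 0.4804 -0.3979  0.2165] q6 -0.72 F [-1.   1.4 -0.7] w -0.0
```

>>> send_rows(rows=[{"dp": [4,-0.4,-1.3],"angular": [0,0,0],"claw": 0},{"dp": [8,-0.4,-1.3],"angular": [0,0,0],"claw": 0},{"dp": [11.6,-0.4,-1.3],"angular": [0,0,0],"claw": 0},{"dp": [11.6,-0.4,-1.3],"angular": [0,0,0],"claw": 0},{"dp": [11.6,-0.4,-1.3],"angular": [0,0,0],"claw": 0}])

```text
t: 45.25
eef_pos: [0.4682, -0.3957, 0.1017]
orientation: [0.706, -0.012, 0.708, 0.013]
contact_force: [0.3, 0.0, 1.6]
width: -0.001
```

```bash
python3 - <<'E'
from h import *
goal([.467,-.4035,.068],np.radians(92))
snap("wrist","aq_raw");snap("side","aq_side")
a=cv2.imread("pics/aq_raw.png");b=cv2.imread("pics/aq_side.png")
cv2.imwrite("pics/aq.png",cv2.resize(np.hstack([a,b]),None,fx=.78,fy=.78))
E
```

```text
dp [ 3.37 -0.78 -0.14] ang [-0.01 -0.11 -0.1 ] yawnow 91.99 t 45.25 pos [ 0.4682 -0.3957  0.1017] q6 -0.74 F [0.3 0.  1.6] w -0.001
```

View pics/aq.png

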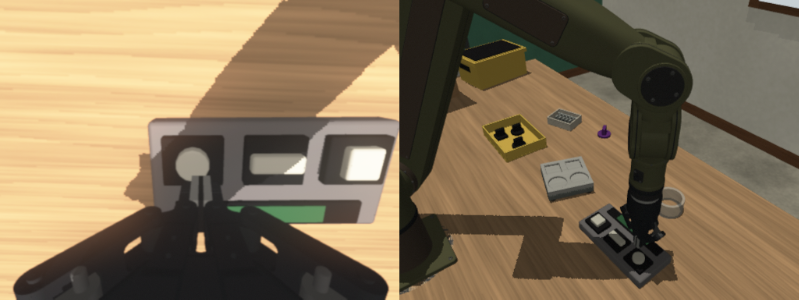

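All three bases are in the tote, the plate is empty, and the tool is just right of the zero key (wrist px ~ (192,165) in the half-scale image). Press.

>>> send_rows(rows=[{"dp": [1.5,-0.8,-0.1],"angular": [0,0,0],"claw": 0},{"dp": [3.3,-0.8,-0.1],"angular": [0,0,0],"claw": 0},{"dp": [3.3,-0.8,-0.1],"angular": [0,0,0],"claw": 0}])

```text
t: 45.65
eef_pos: [0.4672, -0.4047, 0.0675]
orientation: [0.706, -0.011, 0.708, 0.013]
contact_force: [-1.5, 0.1, 0.2]
width: -0.002
```

>>> send_rows(rows=[{"dp": [0.3,0,0],"angular": [0,0,0],"claw": 0},{"dp": [0.6,0,0],"angular": [0,0,0],"claw": 0},{"dp": [0.8,0,0],"angular": [0,0,0],"claw": 0},{"dp": [0.9,0,0],"angular": [0,0,0],"claw": 0},{"dp": [0.9,0,0],"angular": [0,0,0],"claw": 0}])

```text
t: 46.15
eef_pos: [0.4686, -0.4055, 0.0609]
orientation: [0.707, -0.013, 0.707, 0.012]
contact_force: [-0.9, -1.2, 5.3]
width: -0.002
```

>>> send_rows(rows=[{"dp": [0.1,0,0],"angular": [0,0,0],"claw": 0},{"dp": [0.2,0,0],"angular": [0,0,0],"claw": 0},{"dp": [0.2,0,0],"angular": [0,0,0],"claw": 0},{"dp": [0.2,0,0],"angular": [0,0,0],"claw": 0}])

```text
t: 46.55
eef_pos: [0.4686, -0.4055, 0.0599]
orientation: [0.708, -0.013, 0.706, 0.011]
contact_force: [-2.6, 0.7, 12.3]
width: -0.003
```

>>> send_rows(rows=[{"dp": [-3,0,0],"angular": [0,0,0],"claw": 0},{"dp": [-8,0,0],"angular": [0,0,0],"claw": 0},{"dp": [-13,0,0],"angular": [0,0,0],"claw": 0},{"dp": [-15,0,0],"angular": [0,0,0],"claw": 0},{"dp": [-15,0,0],"angular": [0,0,0],"claw": 0}])

```text
t: 47.05
eef_pos: [0.4701, -0.4062, 0.2121]
orientation: [0.709, -0.014, 0.705, 0.011]
contact_force: [-0.1, -0.0, -0.7]
width: -0.001
```

>>> send_rows(rows=[{"dp": [0,20,6],"angular": [0,0,0],"claw": 0},{"dp": [0,20,6],"angular": [0,0,0],"claw": 0},{"dp": [0,20,6],"angular": [0,0,0],"claw": 0},{"dp": [0,20,6],"angular": [0,0,0],"claw": 0},{"dp": [0,20,6],"angular": [0,0,0],"claw": 0}])

```text
t: 47.55
eef_pos: [0.5209, -0.1977, 0.2062]
orientation: [0.706, -0.013, 0.708, 0.015]
contact_force: [-0.0, -0.7, 0.1]
width: -0.004
```

```bash
python3 - <<'E'
from h import *
print(robot.read_state()['t'])
for n in("scene","side"):snap(n,"ar_"+n)
a=cv2.imread("pics/ar_scene.png")[80:300,60:410];b=cv2.imread("pics/ar_side.png")[130:350,60:410]
cv2.imwrite("pics/ar.png",cv2.resize(np.vstack([a,b]),None,fx=1.35,fy=1.35))
E
```

```text
47.55
```

View pics/ar.png

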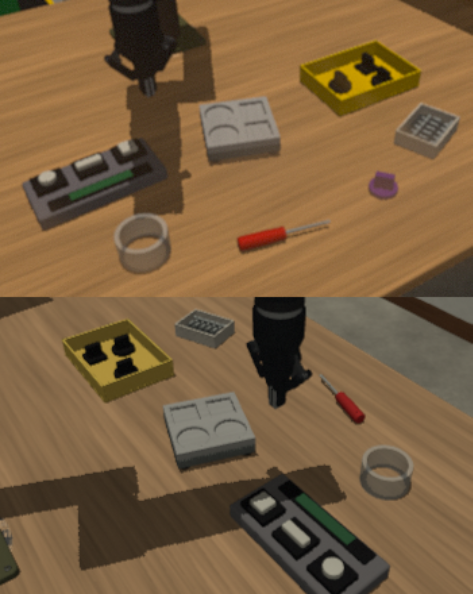

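```bash
python3 -c "
from station import robot
print(robot.sign_off())"
```

```text
the job is handed in; nothing more can be done
None
```

The job is done and handed in. It took about 48 s of the 210 s allowed, and sign-off reports no verdict.

**What I did:**
- **Zero, first press:** I pressed the zero key with the nest plate empty, to about 8 N.
- **Seating:** Only three bases were present, two round and one square. I seated both rounds in the round pockets and the square in a square pocket. The seating height matched each pocket floor, and the pictures showed every base inside its pocket.
- **Count, then print:** I pressed count to about 17 N and print to about 12 N. The pictures showed all three bases seated before the count press and during the print press.
- **Packing:** I moved all three into the tote, ribs up, at about (0.435, 0.380), (0.504, 0.373) and (0.465, 0.276) m. Then I pressed zero again to about 12 N.

**Last checks:** The final scene and side pictures show three upright bases in the tote and an empty plate. All keys look up, and the gripper is clear of everything. The purple look-alike, screwdriver, tape roll and screw box stand where they were.

**What disagreed:**
- **Rib angles:** In shadow the rib-angle fit of the round bases was sometimes wrong, so I took the angles from sunlit views.
- **Plate fits:** One plate fit locked onto the wrong edges and was not used. For the square pocket a plate fit and a direct measurement differed by about 2.5 mm, and I set the position from the direct measurement.
- **Square base:** Lowering it into the tote briefly reached 34.5 N at the wrist, with the contact on the held base.

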